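# Turn the palette knife round in the bakery tool caddy

### The job

The palette knife has been put away the wrong way round, blade up. Take it out of the caddy, lay it flat on the bench without dropping it, change your grip, and put it back blade first into the pocket it came from, all the way down, so that its handle sticks out ready for the next hand. Leave the other tools in the caddy and the things standing about on the bench where they are.

Things in the scene. Friction and masses are not known exactly. Their poses are not given: they have to be found in the camera images.
- palette_knife: palette knife, 265 mm long, 0.08 to 0.15 kg, balancing near its middle: steel blade 150 mm long, 30 wide, 4 thick, blunt parallel edges, half-round tip; dark wooden handle 115 mm long, 26 wide, 18 thick. Origin at mid-length, on the mid plane of blade and handle; the handle begins 17.5 mm to its -x side. x points to the blade tip, y across the width, z out of the flat
- knife_tip (a point): tip of the blade, on its mid plane. At the start the knife stands in one of the caddy's three pockets (which one varies), handle in, its butt on the pocket's lower end and flat on the floor, near the pocket's centre line; about 100 mm of blade sticks out
- knife_butt (a point): the butt of the handle, on its mid plane
- caddy: steel tool caddy, fixed to the bench: three equal pockets side by side, inclined 40 degrees from level, mouths up. Origin on the bench under its middle, z up; the mouths look to its own -x (about the robot's right, -y). Pocket centre lines at y = -91, 0, 91 mm. Each pocket inside: 88 mm wide, 60 high (square to the floor), 165 deep; walls 3 mm
- pocket_lip (a point): middle pocket: lip of its floor at the mouth, at x = -81, z = 128 mm in the caddy's frame, on the centre line. The pocket's top cover ends 50 mm short of the lip; from there on the side walls are only 22 mm high. The stand is all below the pockets. Axes as the caddy's
- pocket_end (a point): middle pocket: inner corner of its floor at the lower, closed end, at x = 45, z = 22 mm in the caddy's frame, on the centre line. The floor runs straight from here up to the lip. Axes as the caddy's
- turner: slotted turner, 270 mm long, black handle 24 mm wide, in another pocket of the caddy, head down, handle out; a bystander. Origin on its underside 125 mm from the head end, x towards the head
- wooden_spatula: wooden spatula, 270 mm long, handle 22 mm wide, in the remaining pocket, head down, handle out; a bystander. Origin on its underside 125 mm from the head end, x towards the head
- seed_jar: glass jar, 80 mm across, 120 mm high, beyond the clear part of the bench; a bystander. Origin under its middle
- dough_scraper: dough scraper lying flat, about 110 by 125 mm, up to 18 mm high, beyond the clear part of the bench; a bystander. The bench is clear from x = 0.40 to 0.62 m and y = -0.30 to 0.05 m. Origin under about its middle
- shaker: aluminium flour shaker, 72 mm across, 105 mm high, with a side handle, beyond the clear part of the bench; a bystander. Origin under its middle

How it is judged:
By the outcome, as a careful person would: the job done as asked, in the order asked, and still so for the second after the job is handed in, with the robot touching nothing.
It also fails if it takes over 70 s, if anything falls off the work surface, if the arm or the gripper's body presses on something with over 40 N, if the wrist force passes 120 N, or if a joint passes its speed limit or range.

### The arm

A 6-joint arm with a two-finger parallel gripper is mounted at the origin on the work surface. World frame = base frame: x ahead of the robot, y to its left, z up, the work surface at z = 0. Lengths are in m, angles in rad, forces in N, time in s.
With the tool pointing down it reaches from about 0.375 to 0.9 m from the base axis. Payload 3.1 kg.
Tool frame: the origin (TCP) lies on the centre line of the jaws, within the pads' length; the fingertips stand 25 mm ahead of it and the grasp point (between the pads) lies 6 mm ahead of it (manip.tips_ahead is the distance from the TCP to the fingertips, in m); z points along the fingers, y is the direction in which the jaws open and shut (so a half turn about z gives the same grasp; the last joint's range is limited). The gripper opens to 85 mm and grips with 20 to 120 N. Pads are 22 mm wide; open, the fingers measure 114 mm over their backs; the gripper's body (76 mm by 85 mm) begins 54 mm behind the grasp point. The pads swing forward as they close: fully open they stand 13 mm farther back than shut.
Start: joints at [1.044, 0.527, 1.433, -0, 1.181, -0.178], TCP at [0.214, 0.587, 0.256] pointing down, gripper open.
Joint ranges: [-3.08, 3.08], [-0.75, 2.2], [0.22, 2.44], [-1.43, 4.57], [0, 2.65], [-2.85, 2.85]. Speed limits (rad/s): [2.79, 2.79, 3.14, 3.14, 3.14, 3.14].

### API

Orientations are given as a unit quaternion [x, y, z, w].
In Python, from station import manip gives the robot as it stands.
- The arm moves only by the tool play_rows, never from a script. Its argument "steps" is a list that holds one entry, the list of rows, each a list of 6 numbers: the shift along the tool's x, y, z in m, then the turn, a rotation vector about the tool's x, y, z in degrees. In form: [[[x, y, z, rx, ry, rz], ...]]. A call has 1 to 10 rows; each row shifts and turns the commanded pose from where the row before left it, along the tool's axes as they then stand; what a row does not reach is not made up. A row lasts 1/8 s, in which the tool goes at most 62.5 mm and 10.7 degrees, less where a joint would pass 70% of its speed; a pose out of reach is approached as far as the arm can. A call is refused whole if a number of a shift passes 0.0625 or a number of a turn 10.7, either way. A call with a gripper value outside its range is refused whole. "fingers" is the opening, from 0 (shut) to 1 (fully open), set as the call begins (left out, the last holds). The fingers move at their own pace and stop on an object; "squeeze" is the grip in N (left out, the last holds). Time passes only in rows, so rows that do not move let the fingers close. It gives the time, the measured TCP pose, the force and the opening at its end, in the units of the state.
- manip.sense(): the state, without advancing time (a new reading comes with each control period).
- manip.snapshot(name): name is "scene" or "top" or "wrist"; returns a dict with "img" (480x640x3 uint8, red, green, blue), "K" (3x3 intrinsics, pixels), "world_from_camera" (4x4, takes a point from camera to world coordinates). Camera axes: x right, y down, z forward; pixel columns grow to the right and rows downward; lengths in m; the calibration is good to about 2 mm. A picture is of the moment at which its call begins. There is no depth.
- manip.sign_off(): hands the job in, once; it reports no verdict.
Trained networks look in a picture, given as the dict that the camera call returned (one of the last four; its "shot" number tells which), for a name from the list of things; names that differ only in an ending like _2 or _b are one class to them, and where a whole thing is asked for, a point or a joint stands for the part that bears it (a point fixed in the world has none). Each returns a list of dicts, best first, with "score" (0 to 1); they miss things now and then, are a little off and sometimes report something else, mostly with a low value. They report only what shows in the picture. A call takes as long as a camera call.
- manip.regions_of(label, picture): "pixels" (480x640 bool, what is visible of it) and "rect" ([left, top, right, bottom] in pixels, round what is visible of it).
- manip.pinpoint(label, picture): "point" ([column, row] in pixels: a listed point, or the origin of a listed thing).
The state is a dict: "t": time; "q": joint angles; "qd": joint speeds; "tau": joint torques, N m; "tcp_pos": TCP position; "tool_rot": TCP orientation; "force": force on the tool from outside, world axes, zero at the start; "ft_torque": the same for the moment, N m; "finger_gap": opening from 0.0 (shut) to 1.0 (fully open).
Only numpy, scipy, OpenCV 4.12 (cv2) and the standard library are available. Lean on these libraries where they do the work, as an engineer would, in place of code of your own. Each camera call takes 0.05 s, during which the arm holds its last target.

## Working session

There is one attempt and no reset: what is moved stays moved. The work goes in short steps, Python scripts to look and compute and a tool call to move; the robot and the scene stay as the last step left them, time stands still between calls to the robot, and variables do not carry over. Pictures are saved under pics/ and viewed, and the job is handed in when it is done.

Besides the shell and the picture viewer there is one more tool, called by a JSON object that holds its "op" and its "data", one argument or row to a line. play_rows: Moves the arm, as the interface text tells. Its arguments: {"type":"object","properties":{"steps":{"type":"array"},"fingers":{"type":"number"},"squeeze":{"type":"number"}},"required":["steps"]}

```bash
ls; mkdir -p pics; python3 - <<'E'
from station import manip
import cv2
print(manip.sense())
for n in ["scene","top","wrist"]:
    s=manip.snapshot(n); cv2.imwrite(f"pics/{n}0.png",s["img"][:,:,::-1]); print(n,s["K"].tolist(),s["world_from_camera"].round(4).tolist())
    if n!="wrist":
        for l in ["knife_tip","knife_butt","palette_knife","caddy","pocket_lip","pocket_end","turner","wooden_spatula","seed_jar","dough_scraper","shaker"]:
            print(l,[(r["point"],round(r["score"],2)) for r in manip.pinpoint(l,s)][:2])
E
```

```text
pics
{'t': 0.0, 'q': array([ 1.04347640e+00,  5.28488271e-01,  1.43389575e+00, -1.53392751e-06,
        1.18137226e+00, -1.78497313e-01]), 'qd': array([-0.00060054,  0.00085753,  0.00027055,  0.00252278, -0.00060544,
       -0.00087776]), 'tau': array([ 6.89893932e-05, -4.42344582e+01, -1.78029585e+01, -6.74224589e-05,
        8.27897253e-03, -4.95997110e-07]), 'tcp_pos': array([0.21325727, 0.58679757, 0.25532205]), 'tool_rot': array([ 1.73528017e-01,  9.84828339e-01, -1.01538943e-03, -3.73240747e-04]), 'force': array([ 0.41036715,  0.16561618, -0.20913451]), 'ft_torque': array([ 0.04651112, -0.01896599, -0.0045551 ]), 'finger_gap': 1.0026169525757442}
scene [[586.6564348013284, 0.0, 311.99825442536405], [0.0, 586.6564348013284, 231.6516451619241], [0.0, 0.0, 1.0]] [[-0.506, 0.6206, -0.599, 1.4414], [0.8625, 0.3592, -0.3565, 0.5314], [-0.0061, -0.697, -0.717, 1.125], [0.0, 0.0, 0.0, 1.0]]
knife_tip [([351.1, 202.3], 0.67), ([383.1, 243.8], 0.46)]
knife_butt []
palette_knife [([381.0, 247.5], 0.57)]
caddy [([396.5, 285.3], 0.88)]
pocket_lip [([369.2, 235.2], 0.8)]
pocket_end [([414.6,
[... 531 characters left out ...]

knife_tip [([274.8, 278.3], 0.79)]
knife_butt []
palette_knife [([232.2, 278.0], 0.9)]
caddy [([218.6, 285.0], 0.97)]
pocket_lip [([244.8, 280.3], 0.95), ([431.6, 222.8], 0.65)]
pocket_end [([194.8, 277.2], 0.84)]
turner [([235.2, 240.2], 0.97), ([217.8, 283.5], 0.71)]
wooden_spatula [([224.9, 324.1], 0.74)]
seed_jar [([314.7, 202.9], 0.88), ([226.5, 321.6], 0.33)]
dough_scraper [([384.2, 225.9], 0.91), ([198.8, 276.2], 0.26)]
shaker [([430.2, 224.1], 0.88)]
wrist [[419.5537290220203, 0.0, 321.10319591926066], [0.0, 419.5537290220203, 242.6319997210921], [0.0, 0.0, 1.0]] [[0.3412, 0.9001, 0.2709, 0.144], [0.94, -0.3267, -0.0983, 0.6129], [-0.0, 0.2882, -0.9576, 0.373], [0.0, 0.0, 0.0, 1.0]]
```

View pics/scene0.png

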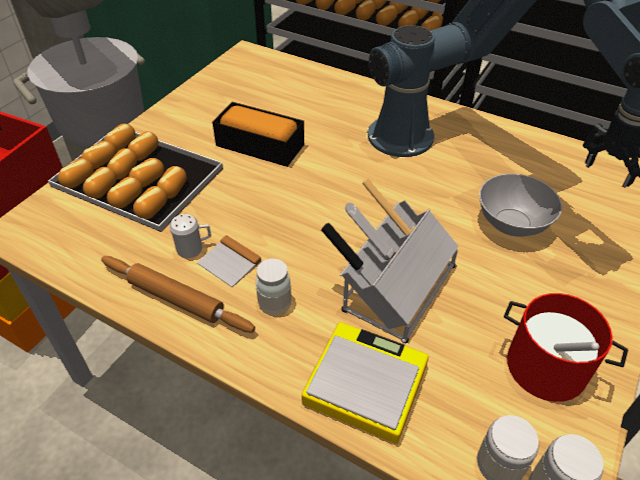

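View pics/top0.png

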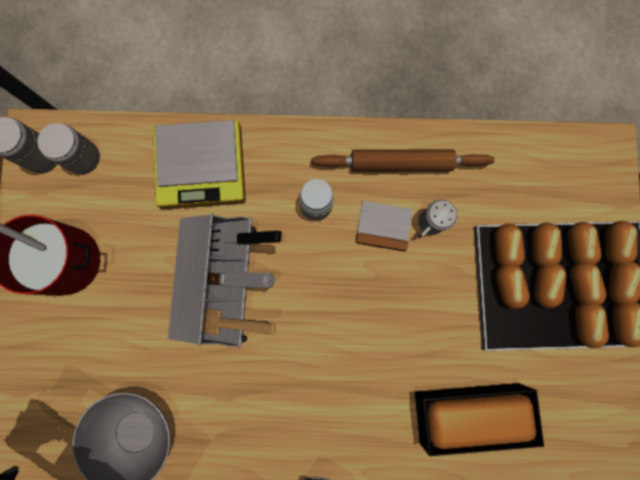

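View pics/wrist0.png

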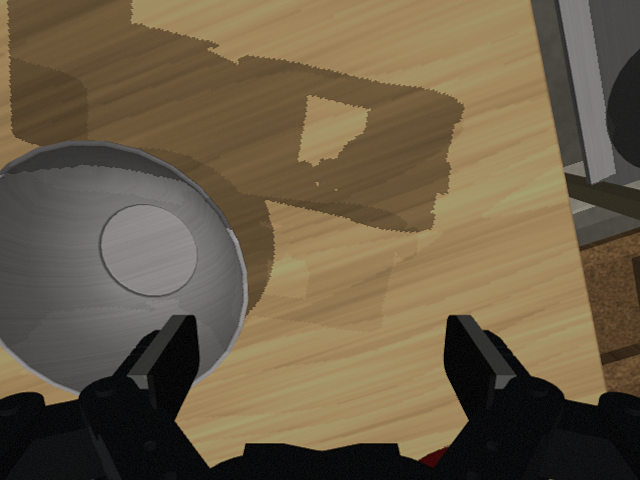

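The knife is in the middle pocket: its grey blade shows at about (272,280) in top. The black turner is at (260,238) and the wooden spatula at (250,325). Next I'll fit the caddy and knife poses.

```bash
cat > h.py <<'E'
import numpy as np,cv2
from scipy.optimize import least_squares
from scipy.spatial.transform import Rotation as R
from station import manip
def proj(s,P):
    T=np.linalg.inv(s["world_from_camera"]); p=T[:3,:3]@np.asarray(P)+T[:3,3]; p=s["K"]@p; return p[:2]/p[2]
def ray(s,uv):
    W=s["world_from_camera"]; d=W[:3,:3]@np.linalg.solve(s["K"],[uv[0],uv[1],1.]); return W[:3,3],d
def onz(s,uv,z):
    o,d=ray(s,uv); return o+d*(z-o[2])/d[2]
def tri(obs):
    A=[];b=[]
    for s,uv in obs:
        o,d=ray(s,uv); d=d/np.linalg.norm(d); M=np.eye(3)-np.outer(d,d); A.append(M); b.append(M@o)
    return np.linalg.lstsq(np.vstack(A),np.hstack(b),rcond=None)[0]
def cad(c,P):
    x,y,a=c; return R.from_euler('z',a).apply(P)+[x,y,0]
LIP=np.array([-.081,0,.128]);END=np.array([.045,0,.022])
def tool():
    st=manip.sense(); return st["tcp_pos"],R.from_quat(st["tool_rot"]),st
def show(s,name,pts=(),box=None,sc=1):
    im=s["img"][:,:,::-1].copy()
    for p in pts:
        u=proj(s,p); cv2.circle(im,(int(round(u[0])),int(round(u[1]))),2,(0,0,255),-1)
    if box: im=im[box[1]:box[3],box[0]:box[2]]
    im=cv2.resize(im,None,fx=sc,fy=sc,interpolation=cv2.INTER_CUBIC); cv2.imwrite("pics/"+name+".png",im)
E
python3 - <<'E'
from h import *
sc=manip.snapshot("scene");tp=manip.snapshot("top")
obs=[]
for s in(sc,tp):
    for l,P in(("pocket_lip",LIP),("pocket_end",END),("caddy",np.zeros(3))):
        obs.append((s,manip.pinpoint(l,s)[0]["point"],P))
f=lambda c:np.hstack([proj(s,cad(c,P))-uv for s,uv,P in obs])
r=least_squares(f,[.5,.2,1.57],loss='soft_l1');print(r.x,f(r.x).round(1))
c=r.x
tip=tri([(sc,manip.pinpoint("knife_tip",sc)[0]["point"]),(tp,manip.pinpoint("knife_tip",tp)[0]["point"])])
print("tip",tip, "expect", cad(c,END+np.array([-.766,0,.643])*.265+np.array([.643,0,.766])*.009))
for y in(-.091,0,.091):print(cad(c,LIP+[0,y,0]))
pts=[cad(c,LIP+[0,y,0]) for y in(-.135,-.047,.047,.135)]+[cad(c,END)]+[tip]
show(sc,"s1",pts,(280,160,480,360),4);show(tp,"t1",pts,(150,190,310,360),4)
E
```

```text
Traceback (most recent call last):
IndexError: list index out of range
```

```bash
cat > fit.py <<'E'
from h import *
sc=manip.snapshot("scene");tp=manip.snapshot("top")
obs=[]
for s in(sc,tp):
    for l,P in(("pocket_lip",LIP),("pocket_end",END),("caddy",np.zeros(3))):
        r=manip.pinpoint(l,s)
        if r and r[0]["score"]>.4: obs.append((s,r[0]["point"],P))
f=lambda c:np.hstack([proj(s,cad(c,P))-uv for s,uv,P in obs])
r=least_squares(f,[.5,.2,1.57],loss='soft_l1');print(r.x,f(r.x).round(1))
c=r.x
k=[manip.pinpoint("knife_tip",s) for s in (sc,tp)]
if all(k): print("tip",tri([(sc,k[0][0]["point"]),(tp,k[1][0]["point"])]))
tip=cad(c,END+np.array([-.766,0,.643])*.265+np.array([.643,0,.766])*.009);print("expect",tip)
for y in(-.091,0,.091):print(cad(c,LIP+[0,y,0]))
pts=[cad(c,LIP+[0,y,0]) for y in(-.135,-.047,.047,.135)]+[cad(c,END)]+[tip]
show(sc,"s1",pts,(280,160,480,310),4);show(tp,"t1",pts,(150,210,310,360),4)
E
python3 fit.py; python3 fit.py
```

```text
[0.55595002 0.24291408 1.50198047] [-0.6 -2.5 -0.2 -0.1 -0.1 -1.7 -4.8 -0.3 -0.8  0.2  0.4 -1.7]
tip [0.5508426  0.09569631 0.2008311 ]
expect [0.5454843  0.09107133 0.199289  ]
[0.64116495 0.1558485  0.128     ]
[0.55038033 0.1621058  0.128     ]
[0.45959572 0.1683631  0.128     ]
[0.55813121 0.24510528 1.54005344] [  -0.5    0.6   -0.8    0.3    1.2    0.7    0.2    1.4 -183.2   50.9
    2.8   -2. ]
tip [0.55105914 0.09363262 0.19901964]
expect [0.55345279 0.0929742  0.199289  ]
[0.64659843 0.16134639 0.128     ]
[0.55564143 0.16414356 0.128     ]
[0.46468443 0.16694072 0.128     ]
```

View pics/s1.png

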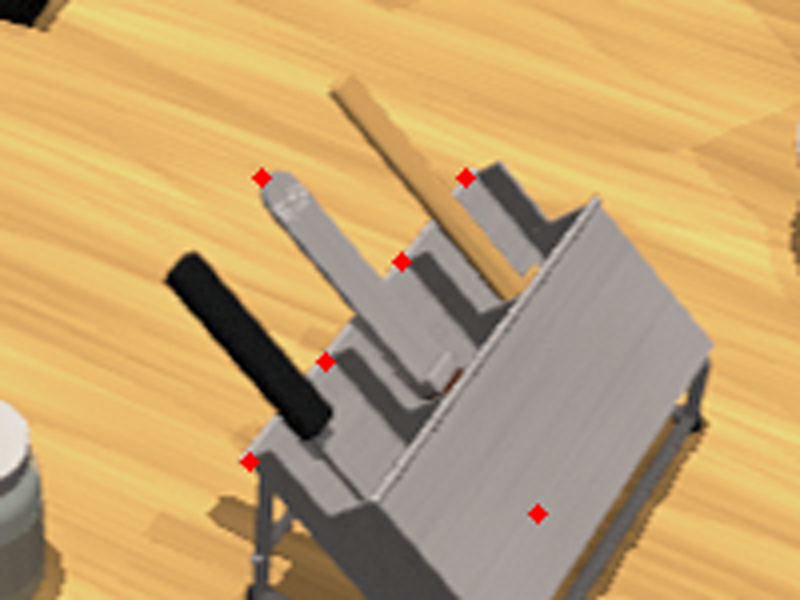

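View pics/t1.png

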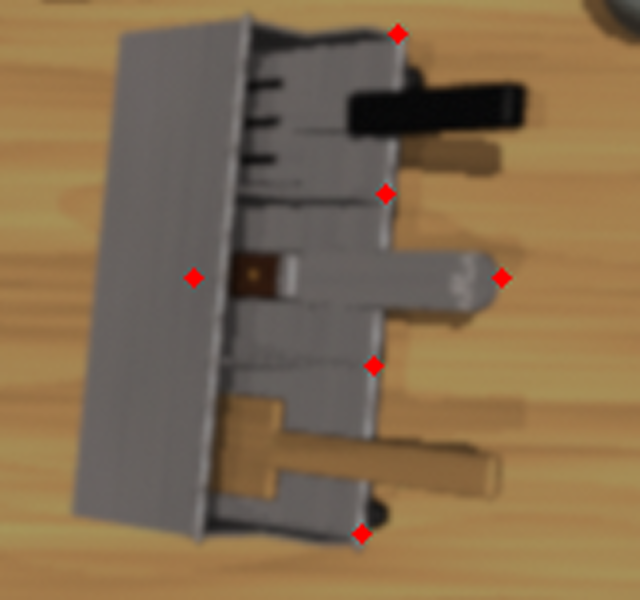

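```bash
cat >> h.py <<'E'
from scipy.linalg import logm,expm
def mat(p,r):
    M=np.eye(4);M[:3,:3]=r.as_matrix();M[:3,3]=p;return M
def plan(p,r,cur=None,vmax=.04,wmax=9.):
    """print equal rows from the current measured pose to p,r"""
    if cur is None:
        a,b,_=tool();cur=mat(a,b)
    rel=np.linalg.inv(cur)@mat(p,r)
    w=np.degrees(R.from_matrix(rel[:3,:3]).magnitude()); n=int(max(1,np.ceil(w/wmax),np.ceil(np.linalg.norm(rel[:3,3])/vmax)))
    D=expm(np.real(logm(rel))/n)
    print("n",n,"row",D[:3,3].round(4).tolist(),np.degrees(R.from_matrix(D[:3,:3]).as_rotvec()).round(2).tolist())
C=(.5575,.2445,1.53)
def frame(c=C):
    Z=R.from_euler('z',c[2]); u=Z.apply([-.766,0,.643]);n=Z.apply([.643,0,.766]);cy=Z.apply([0,1,0])
    return u,n,cy
def Rot(x,y,z): return R.from_matrix(np.array([x,y,z]).T)
E
python3 - <<'E'
from h import *
u,n,cy=frame()
tip=np.array([.551,.0935,.1995])
G=tip-.080*u
r=Rot(-u,-cy,-n)
pre=G+n*.15
print(G,pre)
plan(pre,r)
E
```

```text
[0.55349931 0.15472901 0.14806   ] [0.55743302 0.25109876 0.26296   ]
n 13 row [-0.038, 0.006, 0.0117] [1.94, -2.65, 5.33]
```

{"op": "play_rows", "data": {
  "steps": [
    [[0,0,-0.04,0,0,0],[0,0,-0.04,0,0,0],[0,0,-0.04,0,0,0]]
  ],
  "fingers": 0.75
}}

```text
t: 2.78
tcp_pos: [0.2135, 0.5872, 0.3775]
tool_rot: [0.174, 0.985, -0.0, -0.0]
force: [-0.2, 1.1, 0.3]
finger_gap: 0.749
```

```bash
python3 - <<'E'
from h import *
u,n,cy=frame()
r=Rot(-u,-cy,-n)
pre=np.array([.551,.0935,.1995])-.080*u+n*.22
print(pre,tool()[0]); plan(pre,r,vmax=.05)
E
```

```text
[0.55926875 0.29607131 0.31658   ] [0.21349042 0.58721113 0.37747404]
n 10 row [-0.044, 0.0112, 0.02] [2.52, -3.45, 6.92]
```

{"op": "play_rows", "data": {
  "steps": [
    [[-0.044,0.011,0.02,2.5,-3.45,6.9],[-0.044,0.011,0.02,2.5,-3.45,6.9],[-0.044,0.011,0.02,2.5,-3.45,6.9],[-0.044,0.011,0.02,2.5,-3.45,6.9],[-0.044,0.011,0.02,2.5,-3.45,6.9],[-0.044,0.011,0.02,2.5,-3.45,6.9],[-0.044,0.011,0.02,2.5,-3.45,6.9],[-0.044,0.011,0.02,2.5,-3.45,6.9],[-0.044,0.011,0.02,2.5,-3.45,6.9],[-0.044,0.011,0.02,2.5,-3.45,6.9]]
  ]
}}

```text
t: 4.03
tcp_pos: [0.5594, 0.2948, 0.3146]
tool_rot: [0.678, 0.651, -0.246, 0.238]
force: [-0.2, 0.0, 0.3]
finger_gap: 0.749
```

```bash
cat > look.py <<'E'
from h import *
import sys
s=manip.snapshot("wrist"); show(s,sys.argv[1],sc=1)
p,r,st=tool();print(st["t"],p.round(4),r.as_matrix().round(3).tolist(),st["q"].round(3),st["force"].round(1))
for l in["pocket_lip","pocket_end","knife_tip","palette_knife","knife_butt"]: print(l,[(x["point"],round(x["score"],2)) for x in manip.pinpoint(l,s)][:2])
u,n,cy=frame(); plan(np.array([.551,.0935,.1995])-.080*u+n*.22,Rot(-u,-cy,-n))
E
python3 look.py w1
```

```text
4.075 [0.562  0.2895 0.3157] [[0.04, 0.999, -0.026], [0.761, -0.047, -0.647], [-0.648, 0.006, -0.762]] [ 0.534  0.69   1.125 -0.583  1.729  0.609] [ 1.8 -2.   0.7]
pocket_lip []
pocket_end []
knife_tip [([320.8, 301.3], 0.68)]
palette_knife [([321.3, 146.0], 0.6)]
knife_butt [([416.6, 285.1], 0.28)]
n 1 row [-0.0017, 0.0011, -0.0008] [0.26, -0.12, 0.24]
```

View pics/w1.png

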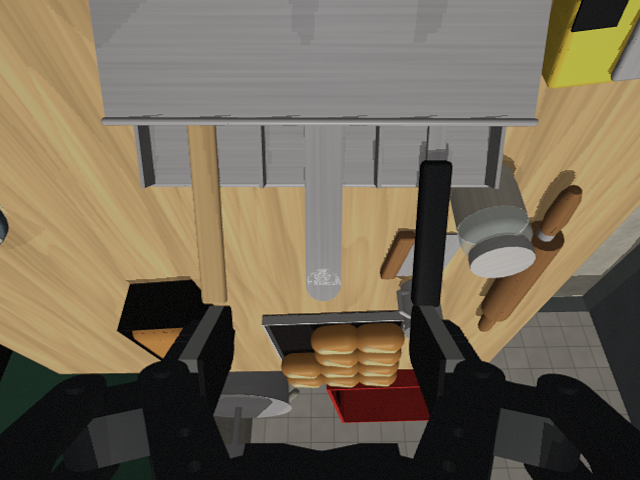

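```bash
cat > ref.py <<'E'
from h import *
s=manip.snapshot("wrist"); p,r,st=tool()
u,n,cy=frame()
def onp(uv,P,nn):
    o,d=ray(s,uv); return o+d*((P-o)@nn)/(d@nn)
lip0=cad(C,LIP)
tip=onp((322,300),lip0+n*.009,n)
def show_c(name,P):
    d=P-lip0; print(name,P.round(4),"rel lip u,n,cy mm",(1000*np.array([d@u,d@n,d@cy])).round(1),"tool",(1000*r.inv().apply(P-p)).round(1))
show_c("tip",tip)
show_c("lip",onp((320,186),lip0,n))
show_c("wallL",onp((263,186),lip0,n));show_c("wallR",onp((377,186),lip0,n))
show_c("outL",onp((147,187),lip0,n));show_c("outR",onp((500,187),lip0,n))
show_c("bladeL",onp((306,180),lip0+n*.009,n));show_c("bladeR",onp((341,180),lip0+n*.009,n))
print(manip.sense()["tcp_pos"],r.as_matrix()[:,2])
E
python3 ref.py
```

```text
tip [0.5518 0.0951 0.1973] rel lip u,n,cy mm [97.   9.  -0.4] tool [-79.7   0.5 220. ]
lip [0.5525 0.1649 0.127 ] rel lip u,n,cy mm [-1.6  0.   1.7] tool [ 18.9  -1.3 229.2]
wallL [0.5054 0.1666 0.1271] rel lip u,n,cy mm [-1.4  0.  48.9] tool [ 18.9 -48.4 228.9]
wallR [0.5997 0.1631 0.1268] rel lip u,n,cy mm [ -1.8  -0.  -45.5] tool [ 18.9  45.9 229.4]
outL [0.4095 0.1695 0.1279] rel lip u,n,cy mm [-1.000e-01  0.000e+00  1.448e+02] tool [  18.1 -144.3  228.5]
outR [0.7018 0.1587 0.1271] rel lip u,n,cy mm [  -1.5    0.  -147.6] tool [ 18.1 148.1 229.9]
bladeL [0.5417 0.1759 0.1299] rel lip u,n,cy mm [-7.8  9.  13. ] tool [ 25.2 -12.5 220.1]
bladeR [0.5698 0.1748 0.1298] rel lip u,n,cy mm [ -7.9   9.  -15.1] tool [ 25.2  15.6 220.3]
[0.55811352 0.29721894 0.31495493] [-0.02109554 -0.64106049 -0.76720038]
```

```bash
python3 - <<'E'
from h import *
print(manip.tips_ahead, [a for a in dir(manip) if a[0]!='_'])
for i in range(3): print(manip.sense()["tcp_pos"],manip.sense()["t"])
s=manip.snapshot("wrist")
p,r,st=tool();print(p)
# project points at tip distance along tool z for y=+-32
for z in(.012,.019,.025):
  for y in(-.032,.032): print(z,proj(s,p+r.apply([0,y,z])).round(0))
E
```

```text
0.025 ['PlanningError', 'pinpoint', 'regions_of', 'sense', 'sign_off', 'snapshot', 'tips_ahead']
[0.55811352 0.29721894 0.31495493] 4.375
[0.55811352 0.29721894 0.31495493] 4.375
[0.55811352 0.29721894 0.31495493] 4.375
[0.55803228 0.29734653 0.31497726]
0.012 [229. 341.]
0.012 [414. 341.]
0.019 [233. 331.]
0.019 [410. 331.]
0.025 [236. 323.]
0.025 [407. 323.]
```

```bash
python3 - <<'E'
from h import *
s=manip.snapshot("wrist")
p,r,st=tool()
for z in(.0,.012,.025):
  print(z,[proj(s,p+r.apply([x,-.032,z])).round(0).tolist() for x in(.011,-.011)])
show(s,"w2",[p+r.apply([x,y,z]) for z in(.012,.025) for x in(.011,-.011) for y in (-.032,.032)],(160,270,480,470),2.5)
E
```

```text
0.0 [[219.0, 329.0], [224.0, 390.0]]
0.012 [[227.0, 312.0], [231.0, 369.0]]
0.025 [[235.0, 296.0], [238.0, 349.0]]
```

View pics/w2.png

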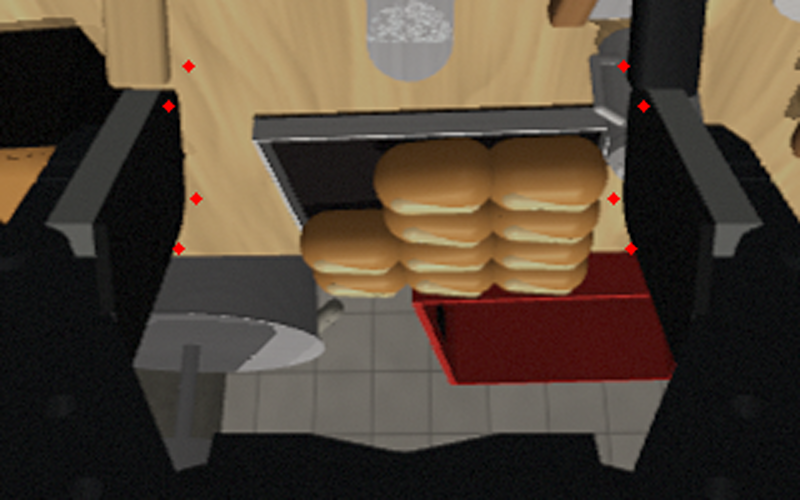

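{"op": "play_rows", "data": {
  "steps": [
    [[0,0.001,0.05,0,0,0],[0,0,0.05,0,0,0],[0,0,0.04,0,0,0],[0,0,0.03,0,0,0],[0,0,0,0,0,0],[0,0,0,0,0,0]]
  ]
}}

```text
t: 5.22
tcp_pos: [0.5566, 0.1883, 0.1856]
tool_rot: [0.677, 0.653, -0.244, 0.238]
force: [0.1, -0.9, 0.4]
finger_gap: 0.749
```

```bash
python3 look.py w3; sed -i 's/(322,300)/(320,240)/' ref.py
```

```text
5.275 [0.5568 0.1885 0.1859] [[0.029, 0.999, -0.019], [0.767, -0.034, -0.641], [-0.641, 0.004, -0.768]] [ 0.406  0.743  1.419 -0.635  1.367  0.7  ] [-0.8  0.7 -0.7]
pocket_lip []
pocket_end []
knife_tip [([321.4, 447.0], 0.59)]
palette_knife [([321.7, 174.0], 0.97)]
knife_butt []
n 5 row [-0.0002, -0.0002, -0.034] [0.07, -0.02, 0.03]
```

View pics/w3.png

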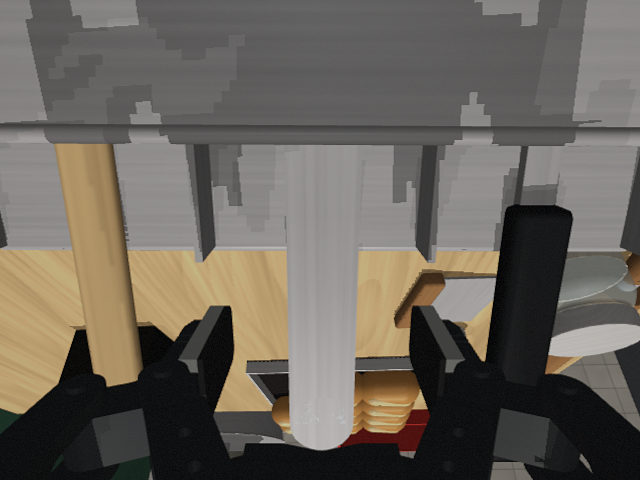

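```bash
python3 - <<'E'
from h import *
u,n,cy=frame(); p,r,st=tool()
lip0=cad(C,LIP)
P=lip0+n*.009+u*.018
print((1000*r.inv().apply(P-p)).round(1))
s=manip.snapshot("wrist")
def onp(uv,P,nn):
    o,d=ray(s,uv); return o+d*((P-o)@nn)/(d@nn)
for uv,h in(((320,247),0),((321.4,449),.009),((288,250),.011),((358,250),.011)): print(uv,(1000*r.inv().apply(onp(uv,lip0+n*h,n)-p)).round(1))
E
```

```text
[ 0.2 -1.4 50.6]
(320, 247) [19.1 -0.8 59.6]
(321.4, 449) [-81.7  -0.1  50.4]
(288, 250) [ 21.3 -14.   48.6]
(358, 250) [21.3 15.  48.7]
```

{"op": "play_rows", "data": {
  "steps": [
    [[0,0,0.02,0,0,0],[0,0,0.014,0,0,0],[0,0,0,0,0,0],[0,0,0,0,0,0]]
  ],
  "fingers": 0.6
}}

```text
t: 6.08
tcp_pos: [0.5555, 0.1653, 0.1588]
tool_rot: [0.677, 0.652, -0.245, 0.238]
force: [1.2, -0.6, -0.2]
finger_gap: 0.603
```

```bash
python3 look.py w4
```

```text
6.125 [0.5556 0.1655 0.159 ] [[0.029, 0.999, -0.021], [0.766, -0.036, -0.641], [-0.642, 0.002, -0.767]] [ 0.374  0.766  1.466 -0.659  1.297  0.722] [0.2 0.1 0.4]
pocket_lip []
pocket_end [([588.5, 161.9], 0.64)]
knife_tip []
palette_knife [([321.6, 191.9], 0.63)]
knife_butt []
n 6 row [-0.0002, -0.0001, -0.0341] [0.05, -0.01, 0.03]
```

View pics/w4.png

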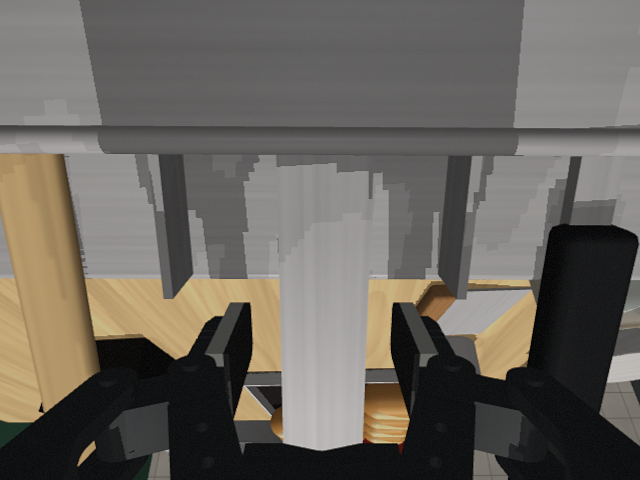

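{"op": "play_rows", "data": {
  "steps": [
    [[0,0,0.002,0,0,0],[0,0,0,0,0,0],[0,0,0,0,0,0],[0,0,0,0,0,0],[0,0,0,0,0,0],[0,0,0,0,0,0]]
  ],
  "fingers": 0,
  "squeeze": 70
}}

```text
t: 7.12
tcp_pos: [0.5552, 0.1639, 0.1571]
tool_rot: [0.677, 0.652, -0.245, 0.238]
force: [-0.3, -0.5, -0.0]
finger_gap: 0.324
```

```bash
python3 look.py w5
```

```text
7.175 [0.5552 0.1639 0.1571] [[0.028, 0.999, -0.022], [0.766, -0.036, -0.642], [-0.642, 0.001, -0.767]] [ 0.372  0.768  1.469 -0.66   1.293  0.724] [ 0.6 -0.2  0.9]
pocket_lip []
pocket_end []
knife_tip []
palette_knife []
knife_butt []
n 6 row [-0.0002, -0.0001, -0.0345] [0.04, -0.01, 0.03]
```

View pics/w5.png

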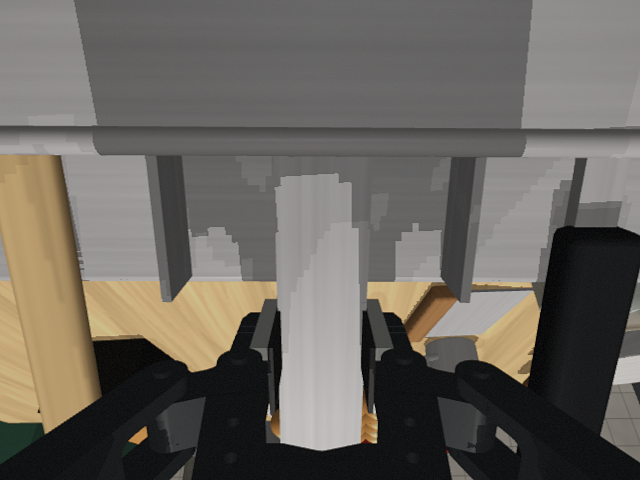

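{"op": "play_rows", "data": {
  "steps": [
    [[0,0,-0.003,0,0,0],[-0.01,0,-0.001,0,0,0],[-0.02,0,0,0,0,0],[-0.025,0,0,0,0,0],[-0.025,0,0,0,0,0]]
  ]
}}

```text
t: 8.05
tcp_pos: [0.5529, 0.1034, 0.2132]
tool_rot: [0.677, 0.652, -0.245, 0.238]
force: [-0.1, -0.9, -2.0]
finger_gap: 0.323
```

```bash
python3 look.py w6
```

```text
8.1 [0.5534 0.1012 0.2156] [[0.032, 0.999, -0.021], [0.765, -0.039, -0.643], [-0.644, 0.004, -0.765]] [ 0.28   0.654  1.526 -0.691  1.292  0.63 ] [-0.4 -1.2  0.3]
pocket_lip [([467.5, 240.2], 0.69)]
pocket_end []
knife_tip []
palette_knife [([322.0, 189.6], 0.66)]
knife_butt []
n 6 row [0.0131, -0.0001, -0.0339] [0.04, -0.02, 0.03]
```

View pics/w6.png

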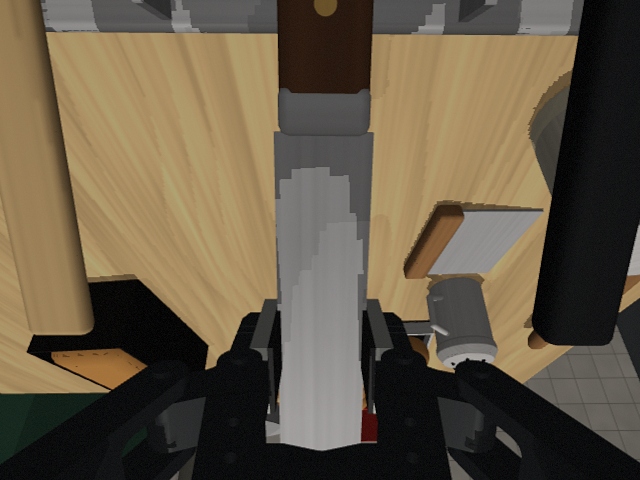

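{"op": "play_rows", "data": {
  "steps": [
    [[-0.03,0,0,0,0,0],[-0.03,0,0,0,0,0],[-0.03,0,0,0,0,0],[-0.025,0,0,0,0,0],[0,0,0,0,0,0]]
  ]
}}

```text
t: 8.98
tcp_pos: [0.55, 0.0168, 0.2858]
tool_rot: [0.677, 0.652, -0.245, 0.238]
force: [-1.3, -0.3, -1.6]
finger_gap: 0.324
```

```bash
cat > lay.py <<'E'
from h import *
import sys
z=float(sys.argv[1])
p,r,st=tool();print(p.round(4),st["q"].round(2),st["force"])
d=np.array([-np.sin(np.radians(45)),-np.cos(np.radians(45)),0])
K=np.array([.51,-.12,0]); G=K+.0525*d
tz=np.array([0,0,-1.]);tx=-d
plan([G[0],G[1],z],Rot(tx,np.cross(tz,tx),tz))
E
python3 lay.py 0.16
```

```text
[0.55   0.0168 0.2858] [ 0.14  0.52  1.56 -0.72  1.29  0.47] [-1.29148484 -0.34270026 -1.60089351]
n 7 row [-0.019, -0.0033, 0.0277] [2.15, 5.42, 5.86]
```

{"op": "play_rows", "data": {
  "steps": [
    [[-0.023,0,0.019,0,0,0],[-0.023,0,0.019,0,0,0]]
  ]
}}

```text
t: 9.22
tcp_pos: [0.5475, -0.0416, 0.2842]
tool_rot: [0.676, 0.653, -0.245, 0.237]
force: [-0.2, -0.3, -1.3]
finger_gap: 0.321
```

```bash
python3 lay.py 0.16
```

```text
[ 0.5475 -0.0416  0.2842] [ 0.04  0.5   1.61 -0.75  1.21  0.41] [-0.21730963 -0.28912001 -1.34048877]
n 7 row [-0.0115, -0.0059, 0.0242] [2.14, 5.42, 5.9]
```

{"op": "play_rows", "data": {
  "steps": [
    [[-0.0115,-0.006,0.024,2.1,5.4,5.9],[-0.0115,-0.006,0.024,2.1,5.4,5.9],[-0.0115,-0.006,0.024,2.1,5.4,5.9],[-0.0115,-0.006,0.024,2.1,5.4,5.9],[-0.0115,-0.006,0.024,2.1,5.4,5.9],[-0.0115,-0.006,0.024,2.1,5.4,5.9],[-0.0115,-0.006,0.024,2.1,5.4,5.9],[0,0,0,0,0,0]]
  ]
}}

```text
t: 10.22
tcp_pos: [0.4708, -0.1576, 0.1605]
tool_rot: [0.925, 0.381, -0.001, 0.001]
force: [0.1, 0.6, -1.3]
finger_gap: 0.325
```

```bash
python3 lay.py 0.05; python3 - <<'E'
from h import *
s=manip.snapshot("scene");show(s,"s2",(),(240,120,500,320),3)
k=manip.pinpoint("knife_tip",s),manip.pinpoint("knife_butt",s)
t=manip.snapshot("top");k2=manip.pinpoint("knife_tip",t),manip.pinpoint("knife_butt",t)
for a,b in zip(k,k2):
    if a and b: print(a[0]["score"],b[0]["score"],tri([(s,a[0]["point"]),(t,b[0]["point"])]).round(4))
E
```

```text
[ 0.4708 -0.1576  0.1605] [-0.55  0.51  1.84 -0.    0.79  0.24] [ 0.11628966  0.61350895 -1.33596465]
n 3 row [0.0007, 0.0004, 0.0368] [0.01, 0.05, -0.07]
0.62 0.64 [ 0.5988 -0.0321  0.1447]
```

View pics/s2.png

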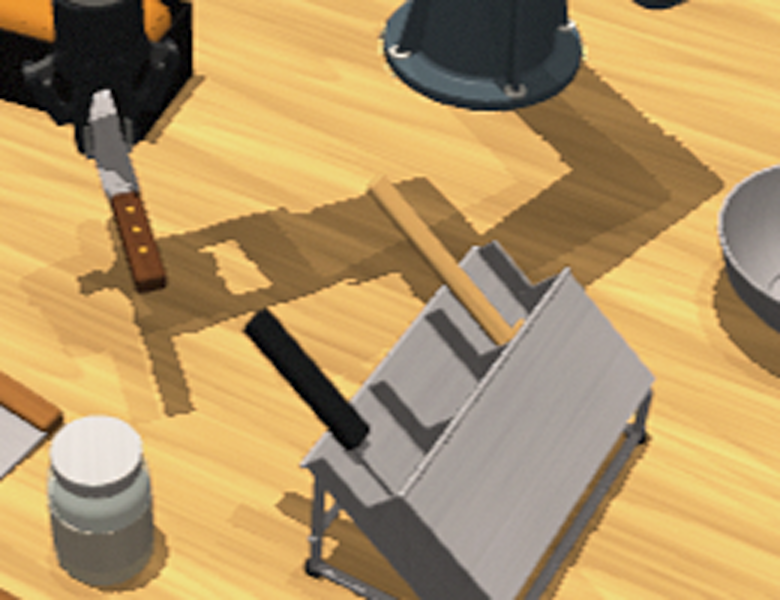

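{"op": "play_rows", "data": {
  "steps": [
    [[0,0,0.04,0,0,0],[0,0,0.04,0,0,0],[0,0,0.03,0,0,0],[0,0,0.015,0,0,0],[0,0,0,0,0,0],[0,0,0.004,0,0,0],[0,0,0.004,0,0,0],[0,0,0,0,0,0]]
  ]
}}

```text
t: 11.52
tcp_pos: [0.4736, -0.1586, 0.0302]
tool_rot: [0.924, 0.382, 0.001, 0.004]
force: [-0.3, 0.2, -1.7]
finger_gap: 0.324
```

{"op": "play_rows", "data": {
  "steps": [
    [[0,0,0.002,0,0,0],[0,0,0.002,0,0,0],[0,0,0,0,0,0]]
  ]
}}

```text
t: 11.9
tcp_pos: [0.4733, -0.1584, 0.0258]
tool_rot: [0.924, 0.382, 0.001, 0.003]
force: [0.5, -0.6, -1.7]
finger_gap: 0.323
```

```bash
python3 lay.py 0.0235
```

```text
[ 0.4733 -0.1584  0.0258] [-0.55  0.77  1.9  -0.01  0.47  0.25] [ 0.46399701 -0.64518542 -1.74214457]
n 1 row [0.0006, -0.0013, 0.0022] [0.38, 0.05, -0.06]
```

{"op": "play_rows", "data": {
  "steps": [
    [[0,0,0.0015,0.4,0,0],[0,0,0,0,0,0],[0,0,0,0,0,0]]
  ]
}}

```text
t: 12.28
tcp_pos: [0.4733, -0.1584, 0.025]
tool_rot: [0.924, 0.382, -0.0, 0.0]
force: [-0.4, 1.7, 6.0]
finger_gap: 0.325
```

```bash
python3 lay.py 0.0225;  python3 - <<'E'
from h import *
s=manip.snapshot("scene");show(s,"s3",(),(240,120,360,220),6)
E
```

```text
[ 0.4733 -0.1584  0.025 ] [-0.55  0.77  1.9  -0.    0.48  0.24] [-0.40245259  1.65547123  5.97232637]
n 1 row [0.0006, -0.0012, 0.0025] [-0.01, 0.04, -0.05]
```

View pics/s3.png

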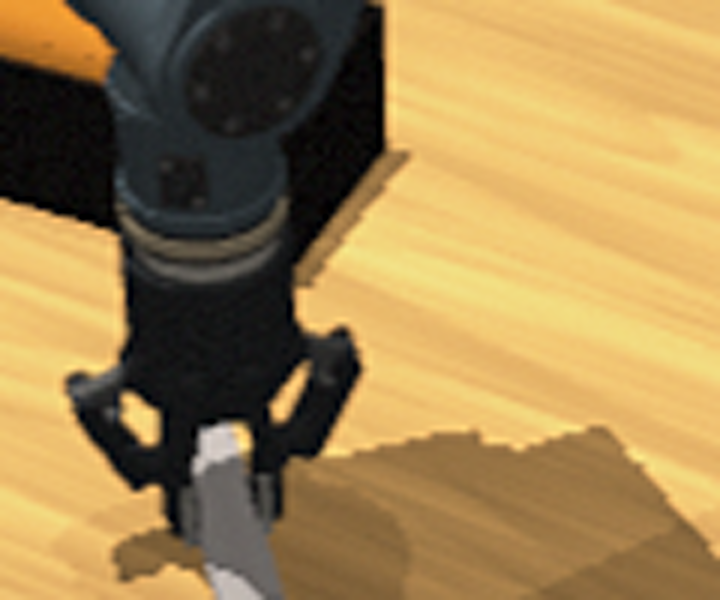

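{"op": "play_rows", "data": {
  "steps": [
    [[0,0,0.0012,0,1.0,0],[0,0,0.0013,0,1.0,0],[0,0,0,0,0,0],[0,0,0,0,0,0]]
  ]
}}

```text
t: 12.82
tcp_pos: [0.4728, -0.1589, 0.0249]
tool_rot: [0.924, 0.383, 0.016, -0.006]
force: [-5.8, -1.2, 27.9]
finger_gap: 0.322
```

{"op": "play_rows", "data": {
  "steps": [
    [[0,0,-0.0022,0,0,0],[0,0,0,0,0,0]]
  ]
}}

```text
t: 13.08
tcp_pos: [0.4735, -0.1589, 0.025]
tool_rot: [0.924, 0.382, 0.016, -0.006]
force: [-1.9, -1.1, 11.3]
finger_gap: 0.324
```

Light contact on the bench now, so I'll open.

{"op": "play_rows", "data": {
  "steps": [
    [[0,0,0,0,0,0],[0,0,0,0,0,0],[0,0,0,0,0,0],[0,0,0,0,0,0]]
  ],
  "fingers": 0.6
}}

```text
t: 13.58
tcp_pos: [0.4733, -0.1584, 0.0238]
tool_rot: [0.924, 0.382, 0.016, -0.007]
force: [-0.1, 0.5, -0.4]
finger_gap: 0.597
```

{"op": "play_rows", "data": {
  "steps": [
    [[0,0,-0.02,0,0,0],[0,0,-0.04,0,-1.0,0],[0,0,-0.04,0,-1.0,0],[0,0,0,0,0,0],[0,0,0,0,0,0]]
  ]
}}

```text
t: 14.2
tcp_pos: [0.4711, -0.1601, 0.1237]
tool_rot: [0.924, 0.382, -0.001, -0.0]
force: [0.3, 0.1, -0.2]
finger_gap: 0.599
```

```bash
cat > knife.py <<'E'
from h import *
import sys
s=manip.snapshot("scene");t=manip.snapshot("top");w=manip.snapshot("wrist");p,r,st=tool();print(st["t"],p.round(4),st["q"].round(2))
for l,z in(("knife_tip",.003),("palette_knife",.009),("knife_butt",.013)):
    for nm,c in(("scene",s),("top",t),("wrist",w)):
        k=manip.pinpoint(l,c)
        if k: print(l,nm,round(k[0]["score"],2),k[0]["point"],onz(c,k[0]["point"],z)[:2].round(4))
show(s,"s"+sys.argv[1],(),(240,120,500,320),3);show(w,"w"+sys.argv[1])
E
python3 knife.py a
```

```text
14.35 [ 0.4706 -0.16    0.1228] [-0.55  0.58  1.87 -0.    0.7   0.23]
knife_tip scene 0.68 [271.6, 185.9] [ 0.4035 -0.2207]
knife_tip top 0.54 [432.5, 223.3] [ 0.7102 -0.2758]
knife_tip wrist 0.87 [320.5, 360.1] [ 0.4151 -0.2136]
palette_knife scene 0.63 [279.9, 218.3] [ 0.509  -0.1245]
palette_knife top 0.57 [370.5, 303.2] [ 0.5107 -0.1233]
palette_knife wrist 0.9 [327.0, 153.8] [ 0.5103 -0.1235]
knife_butt scene 0.96 [290.1, 250.4] [ 0.5983 -0.0362]
knife_butt top 0.88 [335.6, 265.2] [ 0.6001 -0.0376]
```

View pics/sa.png

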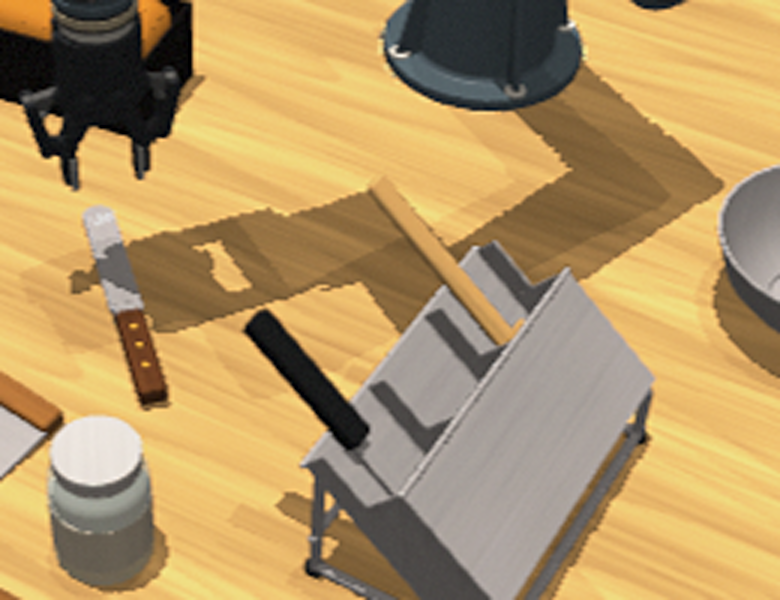

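View pics/wa.png

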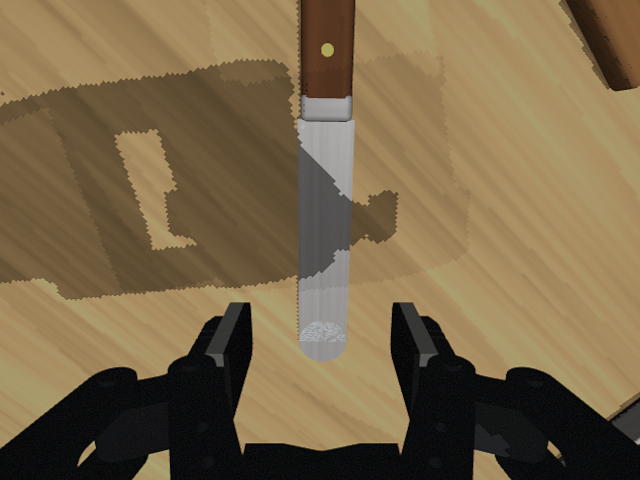

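{"op": "play_rows", "data": {
  "steps": [
    [[0,0,-0.02,0,0,-10],[0,0,-0.02,0,0,-10],[0,0,0,0,0,-10],[0,0,0,0,0,-10],[0,0,0,0,0,-10],[0,0,0,0,0,-10],[0,0,0,0,0,-10],[0,0,0,0,0,-10],[0,0,0,0,0,-10]]
  ]
}}

```text
t: 15.92
tcp_pos: [0.4715, -0.1604, 0.1641]
tool_rot: [0.38, 0.925, -0.0, -0.0]
force: [-0.5, -0.7, 0.7]
finger_gap: 0.601
```

```bash
cat > re.py <<'E'
from h import *
import sys
off=float(sys.argv[1]); O=np.array([float(sys.argv[2]),float(sys.argv[3]),.0082]); th=float(sys.argv[4])
p,r,st=tool();print(st["t"],p.round(4),st["q"].round(2))
th=np.radians(th); t=np.radians(2.67)
tx=np.array([np.cos(th)*np.cos(t),np.sin(th)*np.cos(t),-np.sin(t)])
ty=np.cross([0,0,-1.],tx);ty/=np.linalg.norm(ty);tz=np.cross(tx,ty)
P=O-.080*tx; print("grip",P)
plan(P-tz*off,Rot(tx,ty,tz),vmax=.045)
E
python3 re.py .12 .508 -.126 -135.6
```

```text
Traceback (most recent call last):
  File "re.py", line 1, in <module>
    from h import *
  File "h.py", line 1, in <module>
    import numpy as np,cv2
  File "re.py", line 3, in <module>
    off=float(sys.argv[1]); O=np.array([float(sys.argv[2]),float(sys.argv[3]),.0082]); th=float(sys.argv[4])
NameError: name 'np' is not defined
```

```bash
mv re.py regrip.py; rm -rf __pycache__;python3 regrip.py .12 .508 -.126 -135.6
```

```text
15.925 [ 0.4715 -0.1604  0.1641] [-0.55  0.5   1.84 -0.    0.8  -1.34]
grip [ 0.56509576 -0.0700877   0.01192667]
n 10 row [-0.0091, 0.0103, 0.0035] [-0.21, -0.21, -8.91]
```

{"op": "play_rows", "data": {
  "steps": [
    [[-0.009,0.0103,0.0035,-0.2,-0.2,-8.9],[-0.009,0.0103,0.0035,-0.2,-0.2,-8.9],[-0.009,0.0103,0.0035,-0.2,-0.2,-8.9],[-0.009,0.0103,0.0035,-0.2,-0.2,-8.9],[-0.009,0.0103,0.0035,-0.2,-0.2,-8.9],[-0.009,0.0103,0.0035,-0.2,-0.2,-8.9],[-0.009,0.0103,0.0035,-0.2,-0.2,-8.9],[-0.009,0.0103,0.0035,-0.2,-0.2,-8.9],[-0.009,0.0103,0.0035,-0.2,-0.2,-8.9],[-0.009,0.0103,0.0035,-0.2,-0.2,-8.9]]
  ]
}}

```text
t: 17.18
tcp_pos: [0.5614, -0.0741, 0.1313]
tool_rot: [-0.377, 0.926, 0.008, 0.02]
force: [0.1, 0.2, -0.0]
finger_gap: 0.6
```

```bash
python3 regrip.py .12 .508 -.126 -135.6; python3 knife.py b
```

```text
17.175 [ 0.5614 -0.0741  0.1313] [-0.35  0.62  1.71  0.06  0.8  -2.73]
grip [ 0.56509576 -0.0700877   0.01192667]
n 1 row [0.0001, 0.0003, -0.0005] [0.0, -0.15, -0.15]
17.325 [ 0.561  -0.0741  0.1312] [-0.35  0.62  1.71  0.05  0.8  -2.72]
knife_tip scene 0.98 [272.0, 188.0] [ 0.4106 -0.2147]
palette_knife scene 0.96 [280.7, 218.9] [ 0.5099 -0.1213]
palette_knife top 0.7 [368.6, 304.9] [ 0.5065 -0.1188]
knife_butt scene 0.7 [289.6, 249.7] [ 0.5969 -0.0385]
knife_butt top 0.57 [334.4, 265.7] [ 0.5988 -0.0347]
knife_butt wrist 0.6 [319.9, 334.3] [ 0.6063 -0.0289]
```

View pics/wb.png

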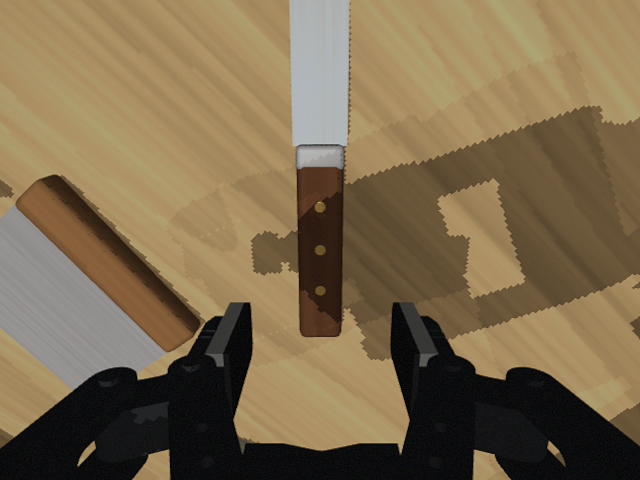

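```bash
python3 - <<'E'
from h import *
s=manip.snapshot("wrist");p,r,st=tool()
for nm,uv,z in(("butt top edge",(320,335),.022),("start top",(320,146),.018),("butt bottom",(320,337),.005),("scr",(200,330),.018),("bladeL",(292,60),.008),("bladeR",(351,60),.008)):
    P=onz(s,uv,z);print(nm,P.round(4),(1000*r.inv().apply(P-p)).round(1))
E
```

```text
butt top edge [ 0.6036 -0.0339  0.022 ] [-54.   -0.  111.9]
start top [ 0.5225 -0.1119  0.018 ] [ 58.6   0.  111. ]
butt bottom [ 0.6123 -0.0256  0.005 ] [-65.3  -0.  129.4]
scr [ 0.6542 -0.0881  0.018 ] [-52.8 -74.1 115.9]
bladeL [ 0.5019 -0.152   0.008 ] [101.6 -14.5 119.1]
bladeR [ 0.4806 -0.1299  0.008 ] [101.7  16.1 119.1]
```

{"op": "play_rows", "data": {
  "steps": [
    [[0,0,0.04,0,0,0],[0,0,0.035,0,0,0],[0,0,0.02,0,0,0],[0,0,0.009,0,0,0],[0,0,0,0,0,0],[0,0,0,0,0,0]]
  ],
  "fingers": 0.55
}}

```text
t: 18.58
tcp_pos: [0.565, -0.0716, 0.0284]
tool_rot: [-0.374, 0.927, 0.008, 0.021]
force: [0.2, 0.3, 0.1]
finger_gap: 0.55
```

```bash
python3 regrip.py .013 .508 -.126 -135.6; python3 look.py w8
```

```text
18.575 [ 0.565  -0.0716  0.0284] [-0.34  0.79  1.74  0.07  0.59 -2.74]
grip [ 0.56509576 -0.0700877   0.01192667]
n 1 row [-0.0003, 0.001, 0.0035] [-0.08, -0.12, -0.44]
18.625 [ 0.5651 -0.0716  0.0285] [[-0.719, -0.694, 0.033], [-0.693, 0.72, 0.03], [-0.045, -0.001, -0.999]] [-0.341  0.794  1.736  0.071  0.591 -2.738] [ 0.  -0.2 -0.7]
pocket_lip []
pocket_end []
knife_tip []
palette_knife [([326.6, 112.0], 0.86)]
knife_butt [([327.8, 461.3], 0.71)]
n 16 row [0.0026, 0.0211, -0.0242] [3.12, -1.11, 8.01]
```

View pics/w8.png

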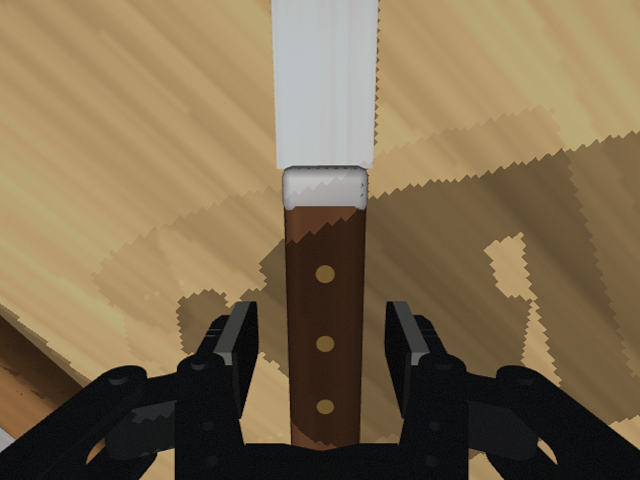

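Aligned, about 1.5 mm off in y. I'll go down 3 mm, shift +1 mm and close.

{"op": "play_rows", "data": {
  "steps": [
    [[0,0.001,0.003,0,0,0],[0,0,0,0,0,0],[0,0,0,0,0,0],[0,0,0,0,0,0],[0,0,0,0,0,0],[0,0,0,0,0,0]]
  ],
  "fingers": 0,
  "squeeze": 80
}}

```text
t: 19.62
tcp_pos: [0.5644, -0.0707, 0.0254]
tool_rot: [-0.374, 0.927, 0.008, 0.021]
force: [-0.8, 0.2, 7.4]
finger_gap: 0.285
```

{"op": "play_rows", "data": {
  "steps": [
    [[0,0,-0.01,0,0,0],[0,0,-0.03,0,0,0],[0,0,-0.05,0,0,0],[0,0,-0.06,0,0,0],[0,0,-0.06,0,0,0],[0,0,-0.05,0,0,0],[0,0,0,0,0,0]]
  ]
}}

```text
t: 20.5
tcp_pos: [0.5577, -0.0792, 0.289]
tool_rot: [-0.374, 0.927, 0.005, 0.024]
force: [-0.9, 0.3, -1.7]
finger_gap: 0.281
```

```bash
python3 look.py w9; python3 - <<'E'
from h import *
s=manip.snapshot("scene");show(s,"s9",(),(200,40,500,265),2.6)
E
```

```text
20.55 [ 0.5561 -0.0786  0.2862] [[-0.719, -0.694, 0.035], [-0.693, 0.72, 0.029], [-0.046, -0.003, -0.999]] [-0.359  0.396  1.579  0.044  1.144 -2.715] [ 0.8  0.5 -2.1]
pocket_lip [([543.1, 414.6], 0.6)]
pocket_end [([562.3, 413.9], 0.74)]
knife_tip []
palette_knife [([320.3, 109.8], 0.58)]
knife_butt []
n 16 row [0.0073, 0.0269, -0.0092] [3.12, -1.13, 8.02]
```

View pics/w9.png

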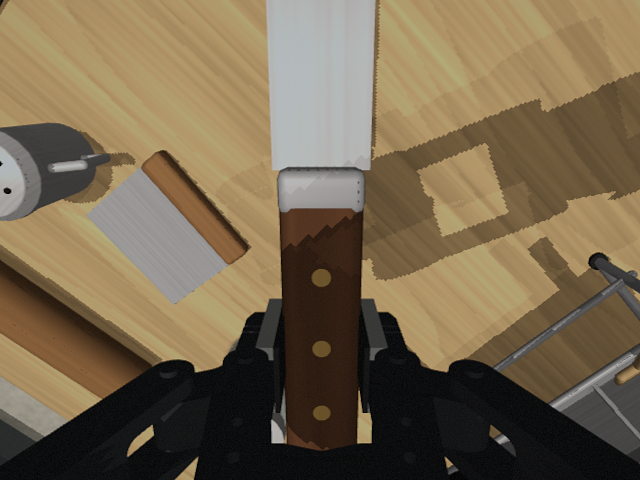

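View pics/s9.png

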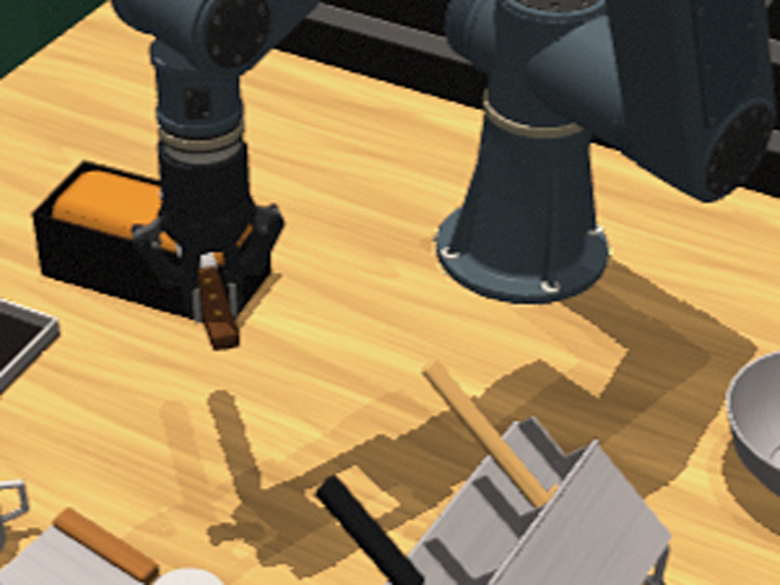

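{"op": "play_rows", "data": {
  "steps": [
    [[0,0,-0.01,0,0,10],[0,0,-0.01,0,0,10],[0,0,-0.01,0,0,10],[0,0,-0.01,0,0,10],[0.02,-0.02,0,0,0,10],[0.03,-0.01,0,0,0,10],[0,0,0,0,0,10]]
  ]
}}

```text
t: 21.72
tcp_pos: [0.5026, -0.1078, 0.3204]
tool_rot: [0.229, 0.973, 0.019, 0.009]
force: [0.8, 0.2, -1.3]
finger_gap: 0.285
```

```bash
cat > ins.py <<'E'
from h import *
import sys
du,h=float(sys.argv[1]),float(sys.argv[2])   # tip u beyond lip, mid-plane height
off=float(sys.argv[3]) if len(sys.argv)>3 else .013
p,r,st=tool();print(st["t"],p.round(4),st["q"].round(2),st["force"].round(1))
u,n,cy=frame(); lip=cad(C,LIP+np.array([0,.0005,0]))
plan(lip+u*(du+.2095)+n*(h+off),Rot(-u,-cy,-n),vmax=.045)
E
python3 ins.py .06 .02
```

```text
21.725 [ 0.5026 -0.1078  0.3204] [-0.45  0.29  1.64  0.04  1.2  -1.58] [ 0.8  0.2 -1.3]
n 9 row [0.005, 0.0099, -0.0028] [2.81, -4.03, 6.92]
```

```bash
cat > flat.py <<'E'
from h import *
u,n,cy=frame(); x=np.array([-u[0],-u[1],0]);x/=np.linalg.norm(x)
plan([.55,-.1,.33],Rot(x,-cy,np.array([0,0,-1.])),vmax=.045,wmax=10)
E
python3 flat.py
```

```text
n 7 row [-0.0032, 0.0065, -0.0012] [0.34, -0.12, 9.41]
```

{"op": "play_rows", "data": {
  "steps": [
    [[-0.003,0.0065,-0.001,0.35,-0.1,9.4],[-0.003,0.0065,-0.001,0.35,-0.1,9.4],[-0.003,0.0065,-0.001,0.35,-0.1,9.4],[-0.003,0.0065,-0.001,0.35,-0.1,9.4],[-0.003,0.0065,-0.001,0.35,-0.1,9.4],[-0.003,0.0065,-0.001,0.35,-0.1,9.4],[-0.003,0.0065,-0.001,0.35,-0.1,9.4],[0,0,0,0,0,0]]
  ]
}}

```text
t: 22.72
tcp_pos: [0.5516, -0.099, 0.3289]
tool_rot: [0.718, 0.696, 0.0, 0.0]
force: [-0.5, 0.5, -0.4]
finger_gap: 0.283
```

```bash
python3 ins.py .05 .025; python3 - <<'E'
from h import *
s=manip.snapshot("scene");show(s,"s10",(),(200,40,500,265),2.6)
E
```

```text
22.725 [ 0.5516 -0.099   0.3289] [-0.38  0.36  1.51  0.    1.27 -0.35] [-0.5  0.5 -0.4]
n 5 row [0.0176, -0.0016, -0.004] [0.05, -8.01, 0.11]
```

View pics/s10.png

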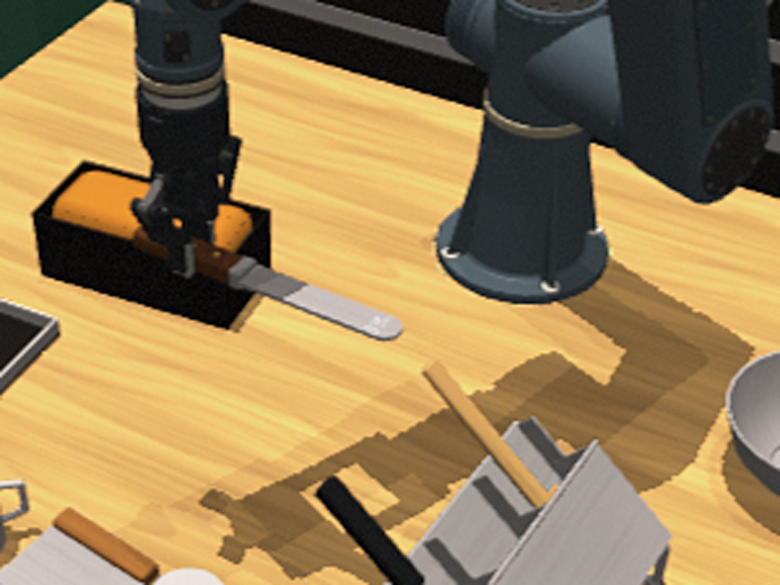

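{"op": "play_rows", "data": {
  "steps": [
    [[0.0175,-0.0016,-0.004,0,-8,0],[0.0175,-0.0016,-0.004,0,-8,0],[0.0175,-0.0016,-0.004,0,-8,0],[0.0175,-0.0016,-0.004,0,-8,0],[0.0175,-0.0016,-0.004,0,-8,0],[0,0,0,0,0,0]]
  ]
}}

```text
t: 23.52
tcp_pos: [0.5451, -0.0082, 0.3227]
tool_rot: [0.673, 0.656, -0.246, 0.237]
force: [0.5, 0.1, -1.4]
finger_gap: 0.285
```

```bash
cat > chk.py <<'E'
from h import *
import sys
s=manip.snapshot("scene");t=manip.snapshot("top");w=manip.snapshot("wrist");p,r,st=tool()
u,n,cy=frame();lip=cad(C,LIP)
show(s,"s"+sys.argv[1],(),(300,150,480,285),4.4);show(w,"w"+sys.argv[1])
for l in("knife_tip","knife_butt"):
    a,b=manip.pinpoint(l,s),manip.pinpoint(l,t)
    if a and b:
        P=tri([(s,a[0]["point"]),(t,b[0]["point"])]);d=P-lip
        print(l,a[0]["score"],b[0]["score"],P.round(4),"u,n,cy",(1000*np.array([d@u,d@n,d@cy])).round(1),"tool",(1000*r.inv().apply(P-p)).round(1), "reproj", (proj(s,P)-a[0]["point"]).round(1),(proj(t,P)-b[0]["point"]).round(1))
    else: print(l,[ (x["score"],x["point"]) for x in a],[(x["score"],x["point"]) for x in b])
E
python3 ins.py .05 .02; python3 chk.py 11
```

```text
23.525 [ 0.5451 -0.0082  0.3227] [ 0.1   0.46  1.56 -0.72  1.32  0.38] [ 0.5  0.1 -1.4]
n 1 row [-0.0026, 0.0015, 0.0055] [0.32, -0.05, 0.81]
knife_tip [(0.66, [367.4, 214.2]), (0.63, [289.5, 127.1])] []
knife_butt 0.64 0.77 [ 0.5403 -0.0642  0.3463] u,n,cy [315.1  20.5   4.6] tool [-53.9  -4.4  18.1] reproj [0.4 0. ] [ 0.5 -0.2]
```

View pics/s11.png

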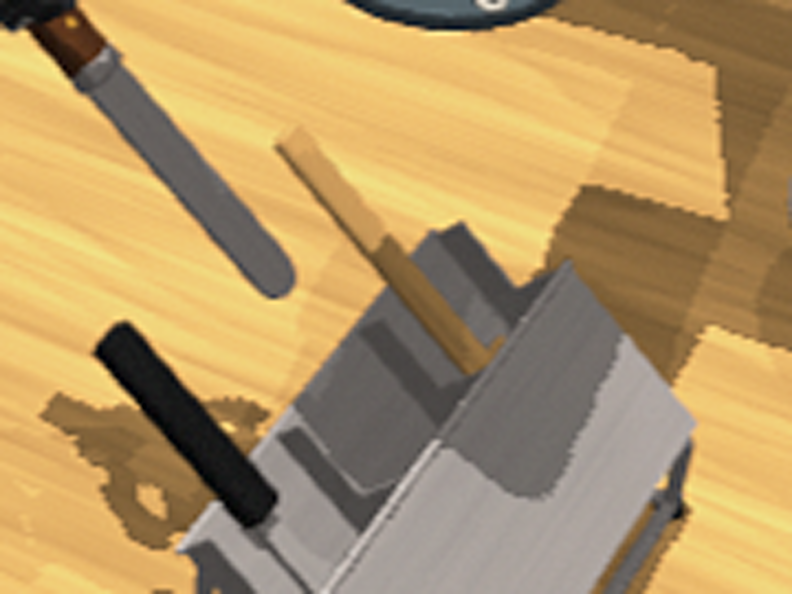

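View pics/w11.png

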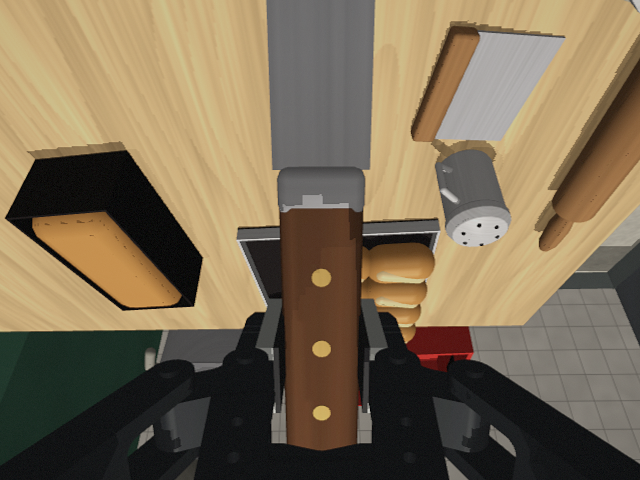

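{"op": "play_rows", "data": {
  "steps": [
    [[-0.0025,0.0015,0.002,0.3,0,0.8],[0,0,0,0,0,0],[0,0,0,0,0,0]]
  ]
}}

```text
t: 24.25
tcp_pos: [0.5477, -0.0143, 0.3254]
tool_rot: [0.681, 0.648, -0.245, 0.239]
force: [0.8, -0.6, -1.0]
finger_gap: 0.283
```

```bash
python3 ins.py .05 .02; python3 chk.py 12; python3 - <<'E'
from h import *
s=manip.snapshot("scene");t=manip.snapshot("top");p,r,st=tool()
# predicted knife points with off 13
pts=[p+r.apply([x,y,.013]) for x,y in((.2095,0),(.0595,.013),(.0595,-.013),(-.0555,0))]
show(s,"s13",pts,(240,110,420,245),4.4); show(t,"t13",pts,(240,210,400,330),5)
E
```

```text
24.25 [ 0.5477 -0.0143  0.3254] [ 0.09  0.46  1.55 -0.72  1.32  0.39] [ 0.8 -0.6 -1. ]
n 1 row [0.0037, -0.0013, 0.0037] [0.1, -0.02, -0.54]
knife_tip [(0.56, [363.9, 215.1])] []
knife_butt 0.73 0.67 [ 0.5399 -0.0638  0.3538] u,n,cy [319.7  26.5   5.1] tool [-56.8  -5.3  10.3] reproj [0.1 0. ] [ 0.1 -0.1]
```

View pics/s13.png

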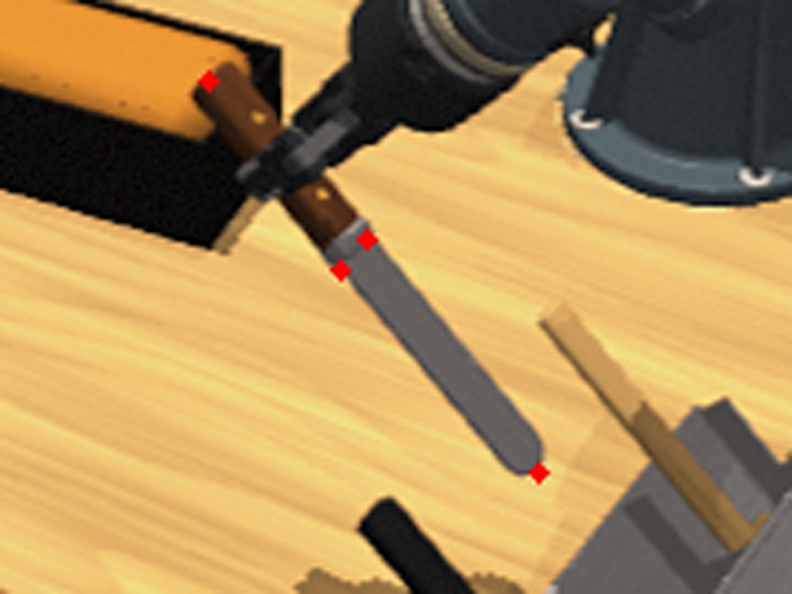

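View pics/t13.png

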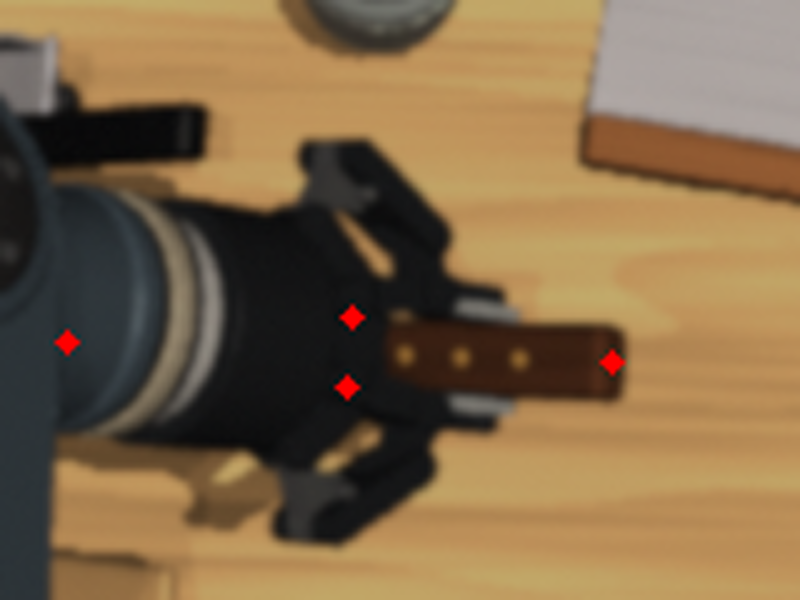

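{"op": "play_rows", "data": {
  "steps": [
    [[0.02,-0.001,0.001,0,0,-0.5],[0.02,0,0,0,0,0],[0.02,0,0,0,0,0],[0.02,0,0,0,0,0],[0,0,0,0,0,0]]
  ]
}}

```text
t: 25.32
tcp_pos: [0.549, 0.048, 0.2715]
tool_rot: [0.677, 0.652, -0.247, 0.237]
force: [0.1, -0.8, -1.4]
finger_gap: 0.285
```

```bash
python3 ins.py -.03 .02; python3 chk.py 14
```

```text
25.325 [0.549  0.048  0.2715] [ 0.19  0.55  1.55 -0.7   1.31  0.51] [ 0.1 -0.8 -1.4]
n 1 row [0.0013, -0.0001, 0.0025] [0.07, 0.01, 0.18]
knife_tip [(0.55, [385.2, 245.1]), (0.37, [229.8, 263.6]), (0.35, [367.4, 274.7])] []
knife_butt 0.95 0.88 [ 0.5419 -0.0104  0.2944] u,n,cy [240.5  15.3   5.2] tool [-57.3  -5.4  20.7] reproj [1.1 0.1] [ 1.3 -0.7]
```

View pics/s14.png

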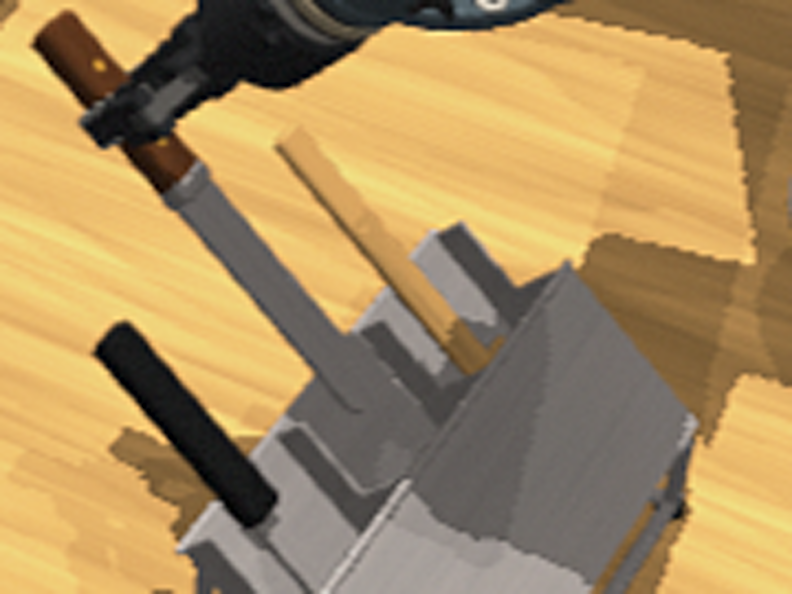

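View pics/w14.png

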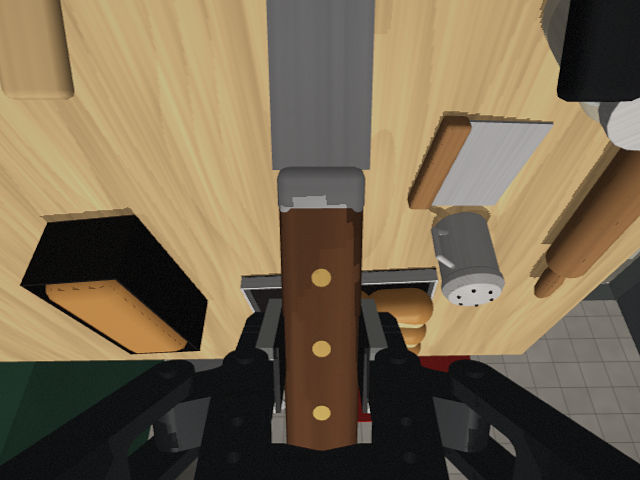

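{"op": "play_rows", "data": {
  "steps": [
    [[0.02,0,0.001,0,0,0],[0.02,0,0.001,0,0,0],[0.02,0,0,0,0,0],[0.02,0,0,0,0,0],[0.015,0,0,0,0,0],[0,0,0,0,0,0]]
  ]
}}

```text
t: 26.42
tcp_pos: [0.5521, 0.119, 0.2095]
tool_rot: [0.677, 0.652, -0.247, 0.237]
force: [-0.3, -0.7, -1.2]
finger_gap: 0.286
```

```bash
python3 ins.py -.125 .018; python3 chk.py 15
```

```text
26.425 [0.5521 0.119  0.2095] [ 0.31  0.67  1.51 -0.68  1.31  0.64] [-0.3 -0.7 -1.2]
n 1 row [0.0021, -0.0002, 0.0027] [0.1, 0.03, 0.11]
knife_tip [] []
knife_butt 0.68 0.98 [0.5443 0.0604 0.2335] u,n,cy [147.1  14.3   5.6] tool [-58.7  -5.9  19.8] reproj [-0.  0.] [-0.  0.]
```

View pics/s15.png

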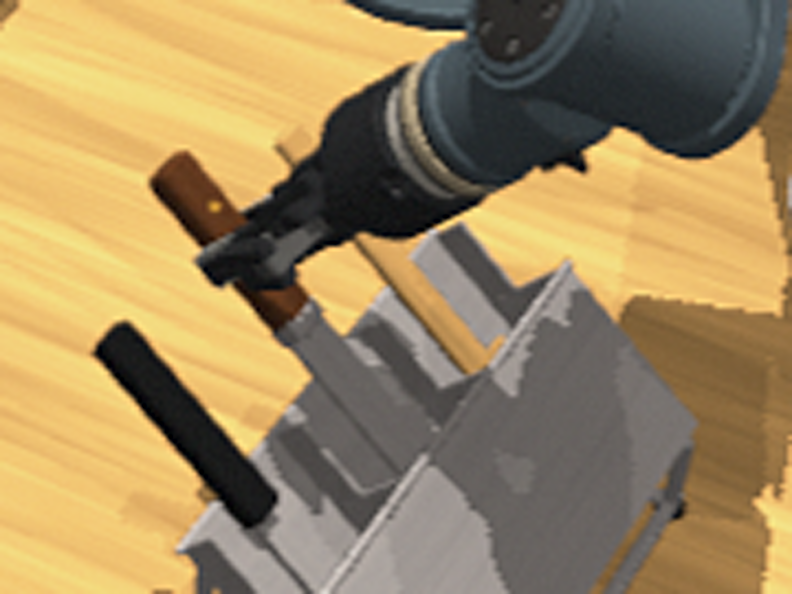

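View pics/w15.png

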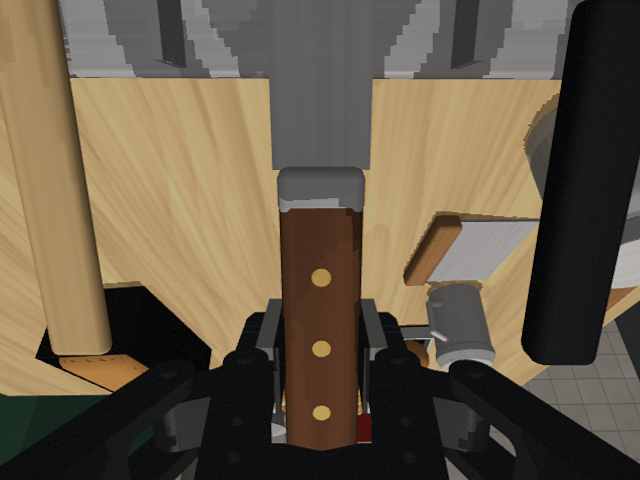

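{"op": "play_rows", "data": {
  "steps": [
    [[0.015,0,0,0,0,0],[0.012,0,0,0,0,0],[0.008,0,0,0,0,0],[0,0,0,0,0,0],[0,0,0,0,0,0]]
  ]
}}

```text
t: 27.4
tcp_pos: [0.5535, 0.1448, 0.1881]
tool_rot: [0.678, 0.651, -0.246, 0.238]
force: [0.0, -0.4, -0.9]
finger_gap: 0.284
```

```bash
python3 ins.py -.165 .012; python3 chk.py 16
```

```text
27.4 [0.5535 0.1448 0.1881] [ 0.35  0.71  1.48 -0.66  1.31  0.68] [ 0.  -0.4 -0.9]
n 1 row [0.0085, -0.0006, 0.0089] [0.12, 0.01, -0.01]
knife_tip [(0.47, [346.1, 194.6])] []
knife_butt 0.73 0.68 [0.5028 0.1377 0.2151] u,n,cy [77.5 48.8 50.3] tool [-24.2 -50.4 -14.9] reproj [25.2 -5.1] [ 26.2 -17.3]
```

View pics/w16.png

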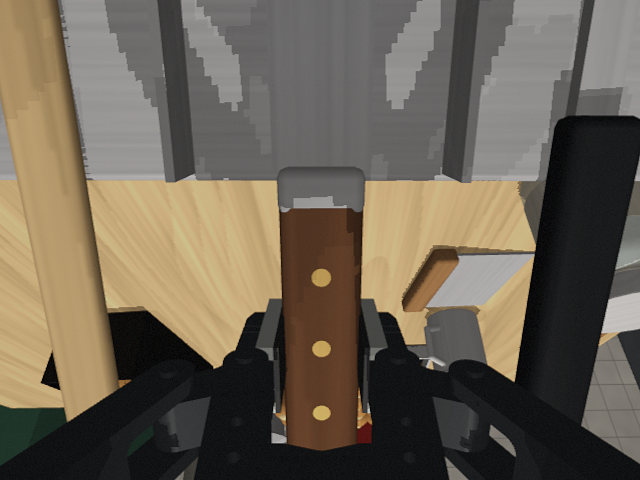

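{"op": "play_rows", "data": {
  "steps": [
    [[0.004,0,0.002,0,0,0],[0.003,0,0.002,0,0,0],[0,0,0,0,0,0],[0,0,0,0,0,0]]
  ]
}}

```text
t: 28.25
tcp_pos: [0.5536, 0.1476, 0.1804]
tool_rot: [0.678, 0.651, -0.246, 0.238]
force: [-0.5, -0.4, -0.7]
finger_gap: 0.283
```

{"op": "play_rows", "data": {
  "steps": [
    [[0.002,0,0.001,0,0,0],[0.001,0,0,0,0,0],[0,0,0,0,0,0]]
  ]
}}

```text
t: 28.62
tcp_pos: [0.5537, 0.1493, 0.1778]
tool_rot: [0.678, 0.651, -0.246, 0.238]
force: [0.5, 0.8, -1.3]
finger_gap: 0.286
```

{"op": "play_rows", "data": {
  "steps": [
    [[0.002,0,0,0,0,0],[0.001,0,0.001,0,0,0],[0,0,0,0,0,0]]
  ]
}}

```text
t: 29.0
tcp_pos: [0.5538, 0.1497, 0.1763]
tool_rot: [0.678, 0.65, -0.247, 0.239]
force: [-0.2, -4.9, 4.9]
finger_gap: 0.285
```

```bash
python3 ins.py -.165 .010; python3 chk.py 17; python3 - <<'E'
from h import *
s=manip.snapshot("wrist"); p,r,st=tool(); u,n,cy=frame(); lip=cad(C,LIP)
o,d=ray(s,(320,182)); P=o+d*((lip-o)@n)/(d@n); print(r.inv().apply(P-p), r.inv().apply(lip-p))
E
```

```text
29.0 [0.5538 0.1497 0.1763] [ 0.35  0.73  1.48 -0.67  1.3   0.7 ] [-0.2 -4.9  4.9]
n 1 row [-0.0028, -0.0007, 0.0051] [0.11, 0.17, -0.04]
knife_tip [] [(0.43, [246.4, 281.0])]
knife_butt 0.65 0.75 [0.5443 0.0948 0.2055] u,n,cy [102.8  15.    7.1] tool [-61.1  -7.3  13.3] reproj [-2.2  0. ] [-2.3  1.2]
[ 0.05263339 -0.00074251  0.02794845] [ 0.04176109 -0.00028824  0.02797906]
```

View pics/w17.png

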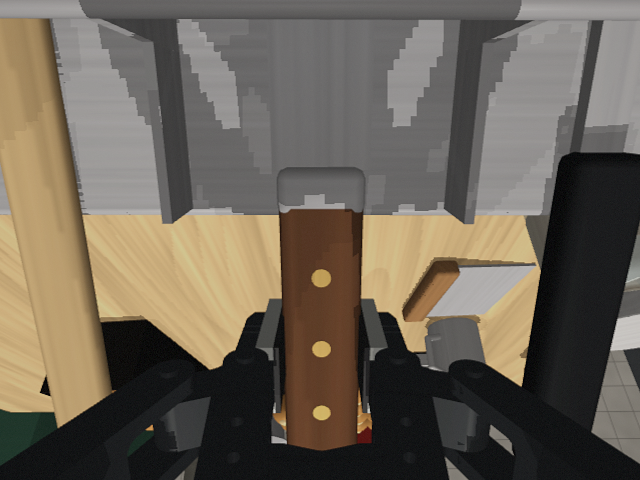

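{"op": "play_rows", "data": {
  "steps": [
    [[-0.001,0,0.002,0,0,0],[0,0,0.002,0,0,0],[0,0,0,0,0,0],[0,0,0,0,0,0]]
  ]
}}

```text
t: 29.9
tcp_pos: [0.5539, 0.1472, 0.1734]
tool_rot: [0.678, 0.651, -0.246, 0.238]
force: [-0.9, -3.7, 5.5]
finger_gap: 0.285
```

{"op": "play_rows", "data": {
  "steps": [
    [[0,0,0.0015,0,0,0],[0,0,0.0015,0,0,0],[0,0,0,0,0,0],[0,0,0,0,0,0]]
  ]
}}

```text
t: 30.4
tcp_pos: [0.554, 0.1461, 0.1721]
tool_rot: [0.678, 0.651, -0.245, 0.238]
force: [-2.1, 0.1, 11.2]
finger_gap: 0.285
```

{"op": "play_rows", "data": {
  "steps": [
    [[0,0,-0.001,0,0,0],[0,0,0,0,0,0],[0,0,0,0,0,0],[0,0,0,0,0,0]]
  ],
  "fingers": 0.52
}}

```text
t: 30.9
tcp_pos: [0.5535, 0.1464, 0.1707]
tool_rot: [0.678, 0.651, -0.246, 0.237]
force: [0.4, 0.6, -0.7]
finger_gap: 0.522
```

{"op": "play_rows", "data": {
  "steps": [
    [[0,0,-0.01,0,0,0],[0,0,-0.03,0,0,0],[0,0,-0.04,0,0,0],[0,0,-0.05,0,0,0],[0,0,-0.04,0,0,0],[0,0,0,0,0,0]]
  ]
}}

```text
t: 31.65
tcp_pos: [0.5587, 0.2581, 0.3045]
tool_rot: [0.678, 0.651, -0.242, 0.239]
force: [0.5, -0.7, -0.4]
finger_gap: 0.524
```

```bash
python3 chk.py 18;  python3 - <<'E'
from h import *
t=manip.snapshot("top");show(t,"t18",(),(150,190,310,360),3.5)
E
```

```text
knife_tip [(0.26, [385.6, 247.7])] []
knife_butt 0.95 0.88 [0.5449 0.0904 0.1971] u,n,cy [100.7   5.7   6.3] tool [-59.7  -5.4 185.1] reproj [-1.9  0. ] [-1.9  1. ]
```

View pics/w18.png

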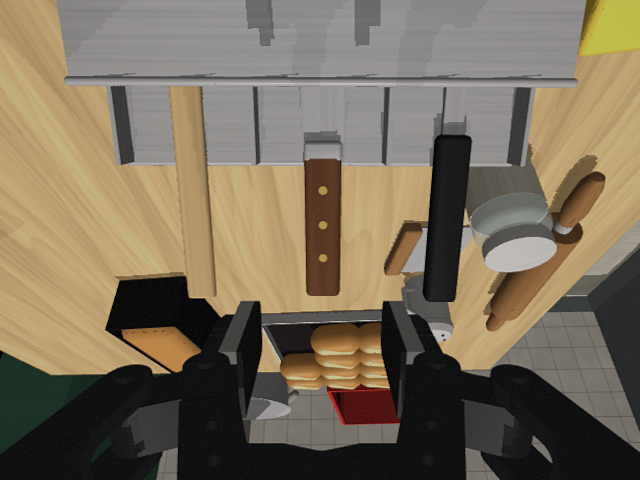

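View pics/s18.png

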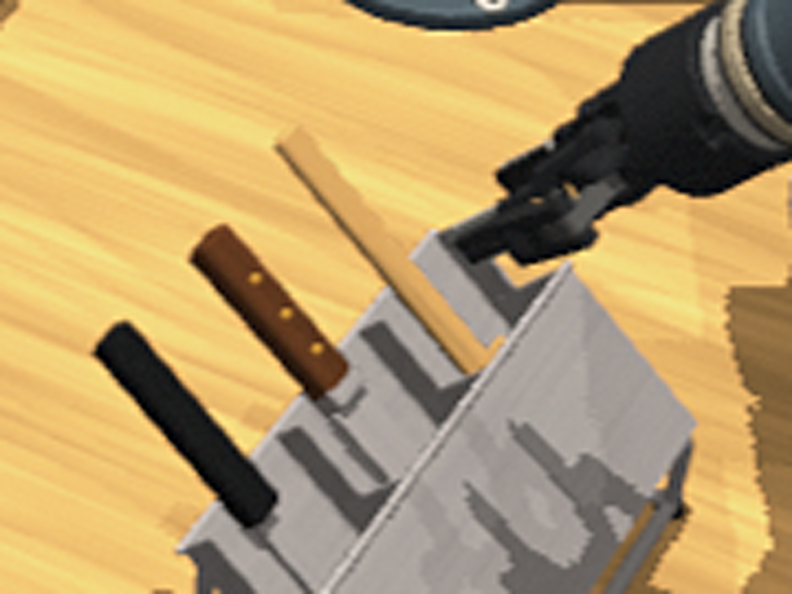

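{"op": "play_rows", "data": {
  "steps": [
    [[0,0,-0.03,0,0,0],[0,0,-0.03,0,0,0],[0,0,0,0,0,0],[0,0,0,0,0,0]]
  ]
}}

```text
t: 32.55
tcp_pos: [0.5587, 0.2932, 0.3462]
tool_rot: [0.678, 0.651, -0.247, 0.237]
force: [-1.0, -0.5, 0.4]
finger_gap: 0.522
```

```bash
python3 chk.py 19; python3 - <<'E'
from h import *
s=manip.snapshot("scene")
for l in("turner","wooden_spatula","seed_jar","dough_scraper","shaker"): print(l,[(x["point"],round(x["score"],2)) for x in manip.pinpoint(l,s)][:1])
show(s,"s20"); print(manip.sense()["qd"].round(3)); print(manip.sign_off())
E
```

```text
knife_tip [] [(0.56, [273.9, 282.3]), (0.55, [224.4, 323.8]), (0.28, [242.8, 282.0])]
knife_butt 0.94 0.58 [0.5429 0.0924 0.1898] u,n,cy [94.5  1.3  8.4] tool [-53.2  -7.6 249.1] reproj [-1.9  0. ] [-2.  1.]
turner [([365.7, 276.0], 0.85)]
wooden_spatula [([397.3, 223.9], 0.74)]
seed_jar [([271.5, 304.6], 0.62)]
dough_scraper [([229.3, 262.9], 0.61)]
shaker [([187.6, 249.7], 0.79)]
[ 0.002 -0.002 -0.003 -0.     0.    -0.001]
the job is handed in; nothing more can be done
None
```

View pics/s20.png

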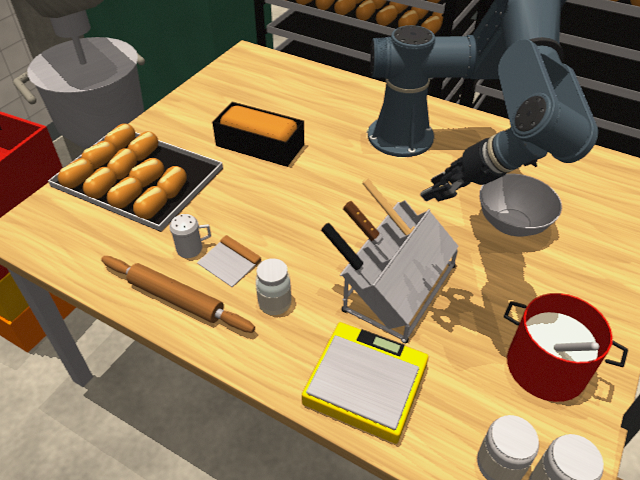

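The palette knife is back in the middle pocket, blade first and all the way down, with its handle sticking out. I handed the job in at about 33 s.

I pulled it out by the blade and lowered it onto the bench until it touched, with about 28 N at the wrist at most. After letting go, I turned the gripper half round, took the knife by the handle and slid it in until the tip met the pocket's end with about 7 N. I then set it on the floor, let go and backed away.

**Last checks:**
- **Depth:** The butt measured 100.7 mm beyond the lip right after release, against 100 mm expected. A second reading just before hand-in gave 94.5 mm. I put that down to image error, since its two views disagreed by about 2 pixels. In the wrist view the handle begins about 16 mm inside the lip, against 15 mm expected.
- **Sideways position:** The fitted butt position came out 6–8 mm off the pocket's centre line, but the wrist picture shows the knife nearly centred.
- **Tip:** It is hidden in the pocket, so the camera could not confirm it. The networks' tip reports there were spurious.
- **Other things:** The turner, spatula, jar, scraper and shaker are within about 2–3 pixels of where they started in the image. The gripper stands well clear.

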